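# Press the cake tin's seam shut

## Task

Close the cake tin: take the wooden-handled presser from its stand, set its tip on the blue pad of the lid and draw it slowly (about 3 cm a second) along the curved seam to the grey pad in one pass without lifting, so that the five orange tabs are pressed fully shut one after another. Press firmly but gently, around 10 N and never over 30 N (feel for the lid, its height varies), and let only the presser touch the tin. Then hang the presser back upright in the hole of its stand, let go, and leave everything else where it stands.

Things in the scene. Friction and masses are not known exactly. Their poses are not given: they have to be found in the camera images.
- tin: Round white cake tin, 280 mm across, fixed. Origin: centre of its underside, z up. On its metal lid (16 mm wooden knob at the centre) runs a curved track, radius 115 mm about the tin's axis, on the tin's -x side: blue pad, orange tabs 1 to 5, grey pad, each 31 x 22 x 5 mm, every 17 degrees, centred at (-115 cos a, 115 sin a) mm: a = 51 (blue), 34 .. -34 (tabs), -51 degrees (grey).
- seam_start (a point): Centre of the fixed blue pad, where the track begins, at the track's nominal height of 67 mm over the tin's origin. The lid (pads and tabs with it) really sits up to 8 mm higher or lower and slopes up to 0.05 rad along the tin's y axis, which is not reported: feel for it. This point and all seam points are fixed to the tin and do not follow the lid. Axes as the tin's.
- seam_finish (a point): Centre of the fixed grey pad, where the track ends, at nominal height (fixed to the tin); axes as the tin's.
- presser: Pressing tool, about 180 g, hanging upright in its stand. Square dark wooden handle 24 x 24 mm, from 6 to 71 mm above the origin, faces square to its x and y; steel collar 42 mm across from 0 to 6 mm; round steel shaft 18 mm across below, with a ball tip ending 60 mm below the origin. Origin: centre of the collar's underside, z up the handle.
- presser_tip (a point): Lowest point of the presser's ball tip (ball radius 9 mm); axes as the presser's.
- stand: Wooden stand 80 x 80 mm, 85 mm high, fixed: a top plate on two side walls with a round 26 mm hole; the presser's shaft hangs through the hole, its collar flat on the plate, tip 13 mm above the stand's floor. Origin: centre of its underside.
- stand_hole (a point): Centre of the stand's hole, at the plate's upper face, 85 mm above the stand's origin.
- tab1 (a joint): Angle of tab 1 (rad): 0 is shut, flat on the lid and level with the pads. Hinged at its blue-pad end, it stands up like a ramp towards the grey end: starts at 0.17 to 0.23, free end 5 to 7 mm up. Friction hinge of 0.14 N m: it stays where it is left and needs about 5 N at its free end, more nearer the hinge.
- end1 (a point): Point on the seam 4.5 mm short of tab 1's free end, at nominal height (fixed to the tin).
- tab2 (a joint): Angle of tab 2 (rad): 0 is shut, flat on the lid and level with the pads. Hinged at its blue-pad end, it stands up like a ramp towards the grey end: starts at 0.17 to 0.23, free end 5 to 7 mm up. Friction hinge of 0.14 N m: it stays where it is left and needs about 5 N at its free end, more nearer the hinge.
- end2 (a point): Point on the seam 4.5 mm short of tab 2's free end, at nominal height (fixed to the tin).
- tab3 (a joint): Angle of tab 3 (rad): 0 is shut, flat on the lid and level with the pads. Hinged at its blue-pad end, it stands up like a ramp towards the grey end: starts at 0.17 to 0.23, free end 5 to 7 mm up. Friction hinge of 0.14 N m: it stays where it is left and needs about 5 N at its free end, more nearer the hinge.
- end3 (a point): Point on the seam 4.5 mm short of tab 3's free end, at nominal height (fixed to the tin).
- tab4 (a joint): Angle of tab 4 (rad): 0 is shut, flat on the lid and level with the pads. Hinged at its blue-pad end, it stands up like a ramp towards the grey end: starts at 0.17 to 0.23, free end 5 to 7 mm up. Friction hinge of 0.14 N m: it stays where it is left and needs about 5 N at its free end, more nearer the hinge.
- end4 (a point): Point on the seam 4.5 mm short of tab 4's free end, at nominal height (fixed to the tin).
- tab5 (a joint): Angle of tab 5 (rad): 0 is shut, flat on the lid and level with the pads. Hinged at its blue-pad end, it stands up like a ramp towards the grey end: starts at 0.17 to 0.23, free end 5 to 7 mm up. Friction hinge of 0.14 N m: it stays where it is left and needs about 5 N at its free end, more nearer the hinge.
- end5 (a point): Point on the seam 4.5 mm short of tab 5's free end, at nominal height (fixed to the tin).
- timer: Black egg timer, 72 mm across, 64 mm high. Leave it alone. Origin: underside.
- jar: Empty glass jar, 72 mm across, 100 mm high, under the steel funnel in its wooden stand (stand 222 mm high with the funnel). Leave it alone. Origin: underside.
- scoop: Copper scoop, about 175 mm long, 30 mm high, lying with its handle to its -x. Leave it alone. Origin: underside.
- pot: White stoneware pot with lid, 124 mm across, 140 mm high. Leave it alone. Origin: underside.
- oil: Green bottle, 64 mm across, 210 mm high. Leave it alone. Origin: underside.
- mug: Blue mug with a handle, 80 mm across, 90 mm high. Leave it alone. Origin: underside.
There are look-alikes about, which are no part of the job. What is shaped like the stand but yellow is not meant. Of the things that look like the presser, the smaller one is meant.

How it is judged:
By the outcome, as a careful person would: the job done as asked, in the order asked, and still so for the second after the job is handed in, with the robot touching nothing.
It also fails if it takes over 67 s, if anything falls off the work surface, if the arm or the gripper's body presses on something with over 40 N, if the wrist force passes 120 N, or if a joint passes its speed limit or range.

## Robot

A 6-joint arm with a two-finger parallel gripper is mounted at the origin on the work surface. World frame = base frame: x ahead of the robot, y to its left, z up, the work surface at z = 0. Lengths are in m, angles in rad, forces in N, time in s.
With the tool pointing down it reaches from about 0.25 to 0.725 m from the base axis. Payload 4 kg.
Tool frame: the origin (TCP) lies at the very end of the fingers, on their centre line; the grasp point (between the pads) lies 19 mm behind it; z points along the fingers, y is the line along which they close (so a half turn about z gives the same grasp; the last joint's range is limited). The gripper opens to 85 mm and grips with 20 to 120 N. Pads are 22 mm wide; open, the fingers measure 114 mm over their backs; the gripper's body (76 mm by 85 mm) begins 54 mm behind the grasp point. The pads swing forward as they close: fully open they stand 13 mm farther back than shut.
Start: joints at [1.157, 0.241, 0.005, 1.335, 0, 1.571], TCP at [0.201, 0.458, 0.231] pointing down, gripper open.
Joint ranges: [-2.72, 2.72], [-1.05, 1.87], [-1.09, 1.28], [-1.99, 2.15], [-1.42, 1.44], [-3.14, 3.14]. Speed limits (rad/s): [2.79, 2.79, 3.14, 3.14, 3.14, 3.14].

## Interface

Orientations are given as a unit quaternion [x, y, z, w].
In Python, from workcell import monitor, viewer, job gives the robot as it stands.
- The arm moves only by the tool arm_command, never from a script. Its argument "increments" is a list of rows, each an object of numbers: "dx", "dy", "dz": the shift along the tool's x, y, z in cm; "wx", "wy", "wz": the turn, a rotation vector about the tool's x, y, z in rad; "grip": the finger opening in cm, from 0 to 8.54. In form: [{"dx": .., "dy": .., "dz": .., "wx": .., "wy": .., "wz": .., "grip": ..}, ...]. A call has 1 to 10 rows; each row is the pose to reach, as a shift and turn from the pose commanded when the call began, along the tool's axes at that moment; what a row does not reach only later rows make up. A row lasts 1/10 s, in which the tool goes at most 50 mm and 8.59 degrees, less where a joint would pass 70% of its speed; a pose out of reach is approached as far as the arm can. A call with a gripper value outside its range is refused whole. The fingers move at their own pace and stop on an object; the grip force is fixed at half the most. Time passes only in rows, so rows that repeat a pose let the fingers close. It gives the time, the measured TCP pose, the force, the opening and the grip force at its end, in the units of the state.
- monitor.get_obs(): the state, without advancing time (a new reading comes with each control period).
- viewer.camera(name): name is "side" or "top"; returns (picture, depth): 384x512x3 uint8, red, green, blue; 384x512 float32, m along the optical axis (not along the pixel's ray), 0 where there is no reading.
- viewer.get_calibration(name): a dict with "fovy" (degrees; the focal length in pixels is half the picture's height over the tangent of half this angle, whatever the lens; pixels are square), "cx", "cy" (the principal point, pixels), "view" (4x4, takes a point from world to camera coordinates). Camera axes: x right, y up, looking along -z (the intrinsics and any distortion apply to the point x, -y, -z); pixel columns grow to the right and rows downward; lengths in m; the calibration is good to about 2 mm. A picture is of the moment at which its call begins. get_calibration takes no time and is no camera call.
- job.job_done(): hands the job in; it is judged then, once.
The state is a dict: "clock": time; "joint_pos": joint angles; "joint_vel": joint speeds; "tau": joint torques, N m; "eef_pos": TCP position; "tool_rot": TCP orientation; "ft_force": force on the tool from outside, world axes, zero at the start; "ft_torque": the same for the moment, N m; "grip_width": finger opening in m; "grasp_force": force on a finger pad.
Only numpy, scipy, OpenCV 4.12 (cv2) and the standard library are available. Lean on these libraries where they do the work, as an engineer would, in place of code of your own. Each camera call takes 0.05 s, during which the arm holds its last target. There are 200 camera calls.

## Working session

There is one attempt and no reset: what is moved stays moved. The work goes in short steps, Python scripts to look and compute and a tool call to move; the robot and the scene stay as the last step left them, time stands still between calls to the robot, and variables do not carry over. Pictures are saved under pics/ and viewed, at most 10 in all, crops included, and the job is handed in when it is done.

Besides the shell and the picture viewer there is one more tool, called after "Request:" by a JSON object that holds its "name" and its "arguments", one argument or row to a line. arm_command: Moves the arm, as the interface text tells. Its arguments: {"type":"object","properties":{"increments":{"type":"array","items":{"type":"object","properties":{"dx":{"type":"number"},"dy":{"type":"number"},"dz":{"type":"number"},"wx":{"type":"number"},"wy":{"type":"number"},"wz":{"type":"number"},"grip":{"type":"number"}}}}},"required":["increments"]}

```bash
mkdir -p pics; python3 - <<'E'
from workcell import monitor, viewer, job
import cv2,numpy as np
for n in ("top","side"):
    p,d=viewer.camera(n); c=viewer.get_calibration(n)
    print(n,c); np.savez(f"pics/{n}0.npz",p=p,d=d)
    cv2.imwrite(f"pics/{n}0.png",cv2.resize(p[:,:,::-1],(800,600),interpolation=cv2.INTER_CUBIC))
print(monitor.get_obs())
E
```

```text
top {'fovy': 48.50815091321809, 'cx': 257.13410343178737, 'cy': 185.2285552887039, 'view': array([[-0.01035044, -0.99994205, -0.0029606 ,  0.00731619],
       [ 0.99217421, -0.01063837,  0.12440722, -0.49175589],
       [-0.12443151, -0.00164976,  0.99222683, -1.23802704],
       [ 0.        ,  0.        ,  0.        ,  1.        ]])}
side {'fovy': 53.99931910700609, 'cx': 253.82917879976745, 'cy': 195.62729399489945, 'view': array([[-0.99703926, -0.07507369,  0.01663317,  0.50331702],
       [ 0.06399155, -0.6901546 ,  0.7208271 , -0.09200782],
       [-0.0426357 ,  0.7197573 ,  0.69291531, -1.30521685],
       [ 0.        ,  0.        ,  0.        ,  1.        ]])}
{'clock': 0.1, 'joint_pos': array([1.15703176e+00, 2.41328001e-01, 3.87177383e-03, 1.33520692e+00,
       2.27726907e-05, 1.57080365e+00]), 'joint_vel': array([-1.57736411e-03,  5.38996059e-04,  3.88556849e-03,  2.05745445e-03,
        6.29697350e-05,  5.96246688e-04]), 'tau': array([ 2.97893030e-04, -3.73138082e+01,  2.53009629e+01,  1.08216325e-02,
        6.79862251e-05,  2.75887238e-06]), 'eef_pos': array([0.20079718, 0.45729492, 0.23051169]), 'tool_rot': array([ 2.05413170e-01,  9.78674899e-01, -9.11166103e-04, -2.02871260e-04]), 'ft_force': array([-0.58945294, -0.01305792,  0.65287446]), 'ft_torque': array([0.01252991, 0.0219161 , 0.00582627]), 'grasp_force': 0.0, 'grip_width': 0.08536936983530537}
```

View pics/top0.png

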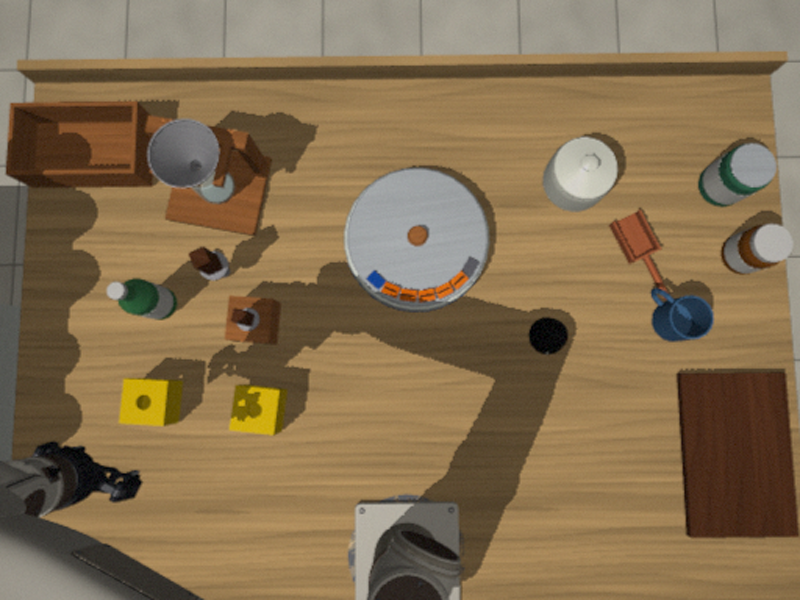

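View pics/side0.png

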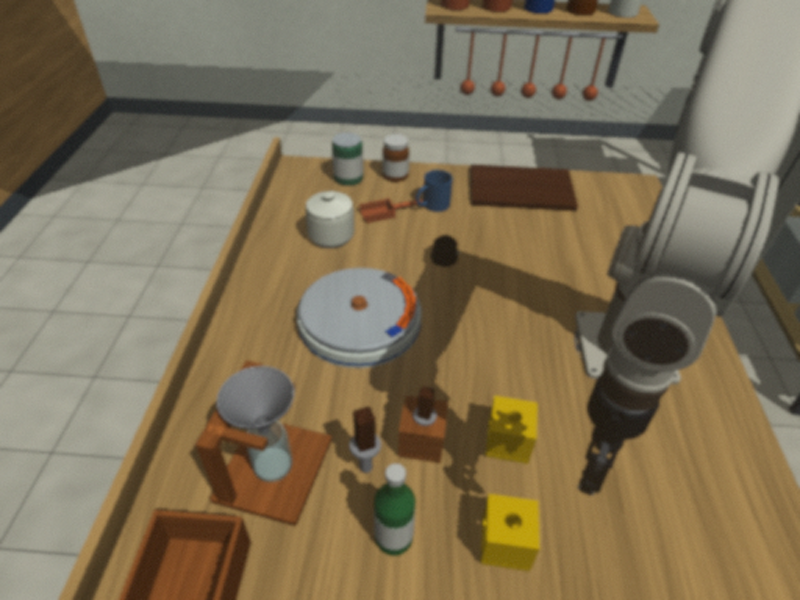

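Top picture: the tin is at (417,238), with the blue pad at (376,279) and the grey pad at (473,266). There are two presser candidates: one in the wooden stand at (245,318), and one standing on the table at (210,262). The one in the wooden stand looks smaller, and the yellow stands at (150,402) and (257,409) are not meant. I'll confirm with a crop.

```bash
cat > h.py <<'E'
import numpy as np,cv2
from workcell import monitor, viewer
def cal(n):
    c=viewer.get_calibration(n); f=192/np.tan(np.radians(c["fovy"]/2)); return f,c["cx"],c["cy"],np.array(c["view"])
def ray(n,u,v):
    f,cx,cy,V=cal(n); R=V[:3,:3];t=V[:3,3]
    d=R.T@np.array([(u-cx)/f,-(v-cy)/f,-1]); return -R.T@t,d
def cloud(n,D):
    f,cx,cy,V=cal(n); v,u=np.mgrid[:384,:512]
    P=np.stack([(u-cx)/f*D,-(v-cy)/f*D,-D],-1); return (P-V[:3,3])@V[:3,:3]
def tri(a,b):   # pixels in top, side
    (o1,d1),(o2,d2)=ray("top",*a),ray("side",*b)
    s=np.linalg.lstsq(np.c_[d1,-d2],o2-o1,rcond=None)[0]
    p,q=o1+s[0]*d1,o2+s[1]*d2; return (p+q)/2,np.linalg.norm(p-q)
def proj(n,P):
    f,cx,cy,V=cal(n); c=np.asarray(P)@V[:3,:3].T+V[:3,3]
    return np.stack([cx+f*c[...,0]/-c[...,2],cy-f*c[...,1]/-c[...,2]],-1)
E
python3 - <<'E'
from h import *
t=np.load("pics/top0.npz");s=np.load("pics/side0.npz")
A=t["p"][150:230,110:200];B=s["p"][235:315,210:300]
im=np.hstack([cv2.resize(x,None,fx=4.4,fy=4.4*1,interpolation=cv2.INTER_CUBIC) for x in (A,B)])
cv2.imwrite("pics/crop1.png",im[:,:,::-1])
for n,z in (("top",t),("side",s)):
    C=cloud(n,z["d"])
    # table check
    hs=C[...,2]; print(n,im.shape,"table z med",np.median(hs[np.abs(hs)<.03]), "noise",np.std(hs[np.abs(hs)<.015]), "zeros",(z["d"]==0).mean())
E
```

```text
top (352, 792, 3) table z med -5.589240721937736e-05 noise 0.0034817154325462495 zeros 0.004114786783854167
side (352, 792, 3) table z med 0.0008799867264677164 noise 0.0030329210085875574 zeros 0.0040435791015625
```

View pics/crop1.png

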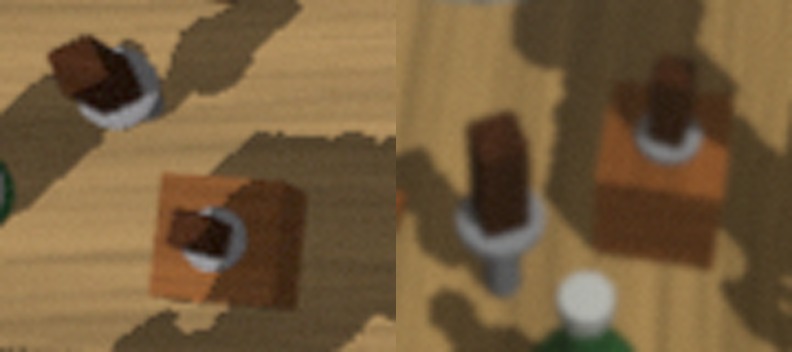

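The crop shows the presser in the wooden stand with its collar on the plate (top crop about (207,238)). It is clearly smaller than the free-standing one at (105,80), so it is the one meant. Next I'll measure the stand, handle, tin and pads.

```bash
python3 - <<'E'
from h import *
Z={n:np.load(f"pics/{n}0.npz") for n in("top","side")}
for n,z in Z.items():
    C=cloud(n,z["d"]); P=C.reshape(-1,3); rgb=z["p"].reshape(-1,3).astype(int); hsv=cv2.cvtColor(z["p"],cv2.COLOR_RGB2HSV).reshape(-1,3).astype(int)
    c0=np.median(C[190:215,155:170].reshape(-1,3),0) if n=="top" else np.median(C[280:290,262:280].reshape(-1,3),0)
    if n=="top": g=np.array([.386,.27]); 
    ctr=c0[:2]; print(n,"rough",c0.round(3))
    near=np.linalg.norm(P[:,:2]-ctr,axis=1)<.07
    pl=near&(abs(P[:,2]-.085)<.006); print(" plate n",pl.sum(),P[pl].mean(0).round(4),"zmed",np.median(P[pl,2]).round(4),cv2.minAreaRect(P[pl][:,:2].astype(np.float32)))
    hd=near&(P[:,2]>.105)&(P[:,2]<.2); print(" handle n",hd.sum(),P[hd].mean(0).round(4),"max",np.percentile(P[hd,2],98).round(4),cv2.minAreaRect(P[hd][:,:2].astype(np.float32)))
    tp=near&(P[:,2]>.148)&(P[:,2]<.17); print(" htop n",tp.sum(),P[tp].mean(0).round(4),cv2.minAreaRect(P[tp][:,:2].astype(np.float32)) if tp.sum()>2 else '')
    m=z["p"]; 
    # tin
    box=(P[:,2]>.045)&(P[:,2]<.085)&(P[:,0]>.25)&(P[:,0]<.75)&(abs(P[:,1])<.2)
    for nm,sel in (("blue",(hsv[:,0]>100)&(hsv[:,0]<125)&(hsv[:,1]>140)),("orange",(hsv[:,0]<15)&(hsv[:,1]>190)&(hsv[:,2]>150))):
        s=box&sel; print(" ",nm,s.sum(),P[s].mean(0).round(4) if s.any() else '')
    lid=box&(hsv[:,1]<60); L=P[lid]; 
    (x,y),r=cv2.minEnclosingCircle(L[:,:2].astype(np.float32)); print(" lid circ",x,y,r,"n",len(L))
    co=np.linalg.lstsq(np.c_[L[:,:2]-[x,y],np.ones(len(L))],L[:,2],rcond=None)[0]; print(" plane",co.round(4))
    kn=(P[:,2]>.075)&(np.hypot(P[:,0]-x,P[:,1]-y)<.03)&(hsv[:,1]>100); print(" knob",P[kn].mean(0).round(4),kn.sum())
E
```

```text
top rough [0.437 0.27  0.086]
 plate n 652 [0.4343 0.2783 0.0847] zmed 0.0845 ((0.43505796790122986, 0.28068745136260986), (0.08164726197719574, 0.08037850260734558), 85.3552474975586)
 handle n 116 [0.4322 0.2776 0.1467] max 0.159 ((0.43319058418273926, 0.281142920255661), (0.024767132475972176, 0.02380250208079815), 78.31670379638672)
 htop n 83 [0.433  0.2802 0.1548] ((0.43350353837013245, 0.28110525012016296), (0.0245936531573534, 0.023213403299450874), 75.33361053466797)
  blue 64 [0.5078 0.0509 0.0604]
  orange 238 [ 0.4896 -0.0448  0.0615]
 lid circ 0.5906836986541748 -0.02668246254324913 0.1353638619184494 n 5561
 plane [-0.0051  0.0225  0.0536]
 knob [ 0.586  -0.0276  0.0752] 1
side rough [0.435 0.323 0.053]
 plate n 451 [0.4377 0.2972 0.0855] zmed 0.0854 ((0.4380735456943512, 0.289967805147171), (0.07067032158374786, 0.07962994277477264), 85.64696502685547)
 handle n 173 [0.4367 0.2901 0.1393] max 0.1591 ((0.4365321397781372, 0.28516218066215515), (0.02501695603132248, 0.024232938885688782), 76.82159423828125)
 htop n 76 [0.4361 0.2859 0.1549] ((0.4363272190093994, 0.2847329080104828), (0.024392640218138695, 0.023336101323366165), 78.21446990966797)
  blue 24 [0.509  0.0537 0.0625]
  orange 118 [ 0.4897 -0.045   0.0629]
 lid circ 0.5918317437171936 -0.023692423477768898 0.13641521334648132 n 2860
 plane [-0.0034  0.0155  0.0546]
 knob [nan nan nan] 0<stdin>:20: RuntimeWarning: Mean of empty slice.
  ret = um.true_divide(
```

```bash
cat > fit.py <<'E'
from h import *
from scipy.optimize import minimize
Z={n:np.load(f"pics/{n}0.npz") for n in("top","side")}
M={}
for n,z in Z.items():
    hsv=cv2.cvtColor(z["p"],cv2.COLOR_RGB2HSV).astype(int); H,S,V=hsv[...,0],hsv[...,1],hsv[...,2]
    P=cloud(n,z["d"]); box=(P[...,2]>.04)&(P[...,0]>.4)&(P[...,0]<.75)&(abs(P[...,1])<.18)
    o=box&(H<16)&(S>170)&(np.hypot(P[...,0]-.59,P[...,1]+.025)>.05); b=box&(H>100)&(H<128)&(S>120)
    M[n]=(o.astype(float),b.astype(float))
def P7(x,y,yaw,h,n=12,raised=True):
    out=[]
    for a in (51,34,17,0,-17,-34):
        u,v=np.meshgrid(np.linspace(-11,11,9),np.linspace(-15.5,15.5,13))   # radial, tangential(toward grey +)
        z=(v+15.5)*.2*(a<50)*raised
        a_=np.radians(a); r=np.array([-np.cos(a_),np.sin(a_)]); t=np.array([-np.sin(a_),-np.cos(a_)])
        xy=(115+u.ravel())[:,None]*r+v.ravel()[:,None]*t
        out.append(np.c_[xy,z.ravel()]/1e3)
    out=np.array(out); c,s=np.cos(yaw),np.sin(yaw)
    W=out.copy(); W[...,0]=x+c*out[...,0]-s*out[...,1]; W[...,1]=y+s*out[...,0]+c*out[...,1]; W[...,2]+=h; return W
def render(n,W):
    m=[np.zeros((384*4,512*4),np.uint8) for _ in range(2)]
    for i,w in enumerate(W):
        hull=cv2.convexHull((proj(n,w)*4+1.5).astype(np.float32)).astype(np.int32); cv2.fillConvexPoly(m[i==0],hull,1)
    return [cv2.resize(k.astype(np.float32),(512,384),interpolation=cv2.INTER_AREA) for k in m]
def cost(p,cams):
    W=P7(*p); return sum(((cv2.GaussianBlur(r-m,(0,0),1.5))**2).sum() for n in cams for r,m in zip(render(n,W),M[n]))
E
python3 - <<'E'
from fit import *
for cams in (["top"],["side"],["top","side"]):
    best=min((minimize(cost,[.591,-.025,y0,.061],args=(cams,),method="Nelder-Mead",options=dict(initial_simplex=np.array([.591,-.025,y0,.061])+np.vstack([np.zeros(4),np.diag([.006,.006,.1,.006])]),xatol=1e-5,maxiter=250)) for y0 in (.1,.2)),key=lambda r:r.fun)
    print(cams,best.x.round(4),best.fun)
p=best.x; im=[]
for n,(r0,r1,c0,c1) in (("top",(100,210,215,325)),("side",(165,235,185,275))):
    k=5; g=cv2.resize(Z[n]["p"][r0:r1,c0:c1],None,fx=k,fy=k,interpolation=cv2.INTER_CUBIC)[:,:,::-1].copy()
    for w in P7(*p): 
        q=((proj(n,w)-[c0,r0]+.5)*k); cv2.polylines(g,[cv2.convexHull(q.astype(np.float32)).astype(np.int32)],True,(0,255,0),1)
    im.append(cv2.resize(g,None,fx=400/g.shape[1],fy=400/g.shape[1]))
hh=max(i.shape[0] for i in im); cv2.imwrite("pics/fit.png",np.hstack([np.pad(i,((0,hh-i.shape[0]),(0,0),(0,0))) for i in im]))
E
```

```text
['top'] [ 0.5911 -0.0272  0.1346  0.0629] 11.746917968925684Traceback (most recent call last):
  File "<stdin>", line 3, in <module>
  File "<stdin>", line 3, in <genexpr>
    res = _minimize_neldermead(fun, x0, args, callback, bounds=bounds,
                               **options)
    fsim[j] = func(sim[j])
              ~~~~^^^^^^^^
    fx = function(np.copy(x), *(wrapper_args + args))
  File "fit.py", line 26, in cost
    W=P7(*p); return sum(((cv2.GaussianBlur(r-m,(0,0),1.5))**2).sum() for n in cams for r,m in zip(render(n,W),M[n]))
                     ~~~^^^^^^^^^^^^^^^^^^^^^^^^^^^^^^^^^^^^^^^^^^^^^^^^^^^^^^^^^^^^^^^^^^^^^^^^^^^^^^^^^^^^^^^^^^^^^
  File "fit.py", line 26, in <genexpr>
    W=P7(*p); return sum(((cv2.GaussianBlur(r-m,(0,0),1.5))**2).sum() for n in cams for r,m in zip(render(n,W),M[n]))
                                                                                                   ~~~~~~^^^^^
  File "fit.py", line 23, in render
    hull=cv2.convexHull((proj(n,w)*4+1.5).astype(np.float32)).astype(np.int32); cv2.fillConvexPoly(m[i==0],hull,1)
                         ~~~~^^^^^
  File "h.py", line 16, in proj
    f,cx,cy,V=cal(n); c=np.asarray(P)@V[:3,:3].T+V[:3,3]
              ~~~^^^
  File "h.py", line 4, in cal
    c=viewer.get_calibration(n); f=192/np.tan(np.radians(c["fovy"]/2)); return f,c["cx"],c["cy"],np.array(c["view"])
ValueError: time passes only in moves, steps and waits
```

Too many calibration calls in one script, so I'll cache them.

```bash
sed -i 's/^def cal/import functools\n@functools.cache\ndef cal/' h.py
python3 - <<'E'
from fit import *
for cams in (["top"],["side"],["top","side"]):
    best=min((minimize(cost,[.591,-.025,y0,.061],args=(cams,),method="Nelder-Mead",options=dict(initial_simplex=np.array([.591,-.025,y0,.061])+np.vstack([np.zeros(4),np.diag([.006,.006,.1,.006])]),xatol=1e-5,maxiter=250)) for y0 in (.1,.2)),key=lambda r:r.fun)
    print(cams,best.x.round(4),best.fun)
p=best.x; im=[]
for n,(r0,r1,c0,c1) in (("top",(100,210,215,325)),("side",(165,235,185,275))):
    k=5; g=cv2.resize(Z[n]["p"][r0:r1,c0:c1],None,fx=k,fy=k,interpolation=cv2.INTER_CUBIC)[:,:,::-1].copy()
    for w in P7(*p): 
        q=((proj(n,w)-[c0,r0]+.5)*k); cv2.polylines(g,[cv2.convexHull(q.astype(np.float32)).astype(np.int32)],True,(0,255,0),1)
    im.append(cv2.resize(g,None,fx=400/g.shape[1],fy=400/g.shape[1]))
hh=max(i.shape[0] for i in im); cv2.imwrite("pics/fit.png",np.hstack([np.pad(i,((0,hh-i.shape[0]),(0,0),(0,0))) for i in im]))
E
```

```text
['top'] [ 0.5911 -0.0272  0.1346  0.0629] 11.746917968925684
['side'] [ 0.5926 -0.0231  0.1526  0.0618] 11.995148019748424
['top', 'side'] [ 0.5922 -0.0276  0.1397  0.0576] 23.608757362382683
```

View pics/fit.png

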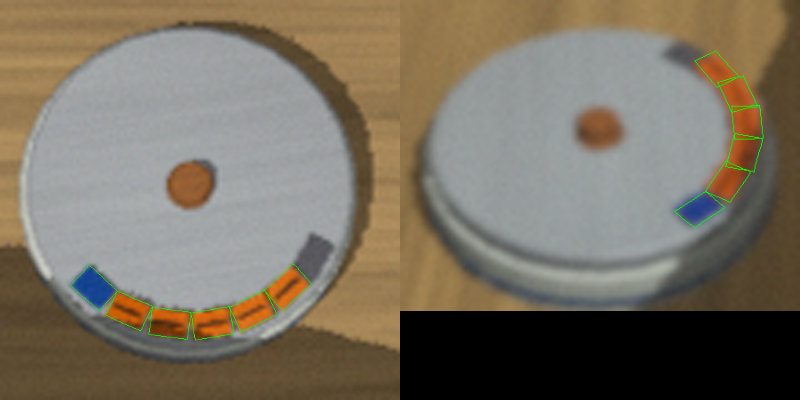

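The model lines up with all pads and tabs in both views. Combined estimate: tin at (0.592,-0.025) with yaw 0.143, handle at (0.435,0.283) with faces at about 77°. Moving above the presser.

Request:
{"name": "arm_command", "arguments": {
  "increments": [
    {"dx": -4, "dy": -0.9, "wz": -0.03},
    {"dx": -8.5, "dy": -2, "wz": -0.06},
    {"dx": -13, "dy": -3, "wz": -0.09},
    {"dx": -18, "dy": -4.1, "wz": -0.12},
    {"dx": -23, "dy": -5.3, "wz": -0.15},
    {"dx": -27, "dy": -6.2, "wz": -0.18},
    {"dx": -28.45, "dy": -6.54, "wz": -0.19},
    {"dx": -28.45, "dy": -6.54, "wz": -0.19},
    {"dx": -28.45, "dy": -6.54, "wz": -0.19},
    {"dx": -28.45, "dy": -6.54, "wz": -0.19}
  ]
}}

```text
validation failed for argument at $.in...
```

```bash
python3 - <<'E'
from h import *
from scipy.spatial.transform import Rotation as R
ims=[]
for n in ("top","side"):
    p,d=viewer.camera(n); np.savez(f"pics/{n}1.npz",p=p,d=d)
    o=monitor.get_obs()
    u,v=proj(n,[.435,.283,.15]).astype(int); u=np.clip(u,50,462);v=np.clip(v,45,339)
    ims.append(cv2.resize(p[v-45:v+45,u-50:u+50],(400,360),interpolation=cv2.INTER_CUBIC)); print(n,u,v)
cv2.imwrite("pics/hov.png",np.hstack(ims)[:,:,::-1])
print(o["clock"],o["eef_pos"],o["joint_pos"],R.from_quat(o["tool_rot"]).as_matrix().round(4),o["ft_force"])
E
```

```text
top 152 201
side 272 251
0.2 [0.20089507 0.45745002 0.23073518] [ 1.15699926e+00  2.41156220e-01  4.23250891e-03  1.33519913e+00
 -1.36058271e-05  1.57082568e+00] [[-9.156e-01  4.021e-01 -5.000e-04]
 [ 4.021e-01  9.156e-01 -1.200e-03]
 [-0.000e+00 -1.300e-03 -1.000e+00]] [ 0.69183382 -0.53357825  0.15538486]
```

View pics/hov.png

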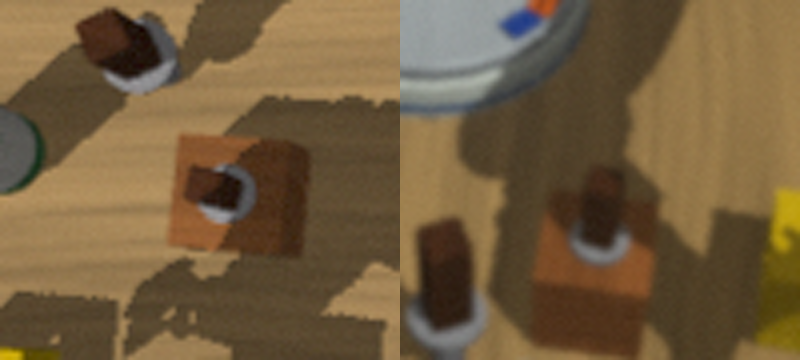

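The move was refused, so the arm hasn't moved and the crops show the scene unchanged. All fields are probably required, so I'll include them.

Request:
{"name": "arm_command", "arguments": {
  "increments": [
    {"dx": -4, "dy": -0.9, "dz": 0, "wx": 0, "wy": 0, "wz": -0.03, "grip": 8.5},
    {"dx": -8.5, "dy": -2, "dz": 0, "wx": 0, "wy": 0, "wz": -0.06, "grip": 8.5},
    {"dx": -13, "dy": -3, "dz": 0, "wx": 0, "wy": 0, "wz": -0.09, "grip": 8.5},
    {"dx": -18, "dy": -4.1, "dz": 0, "wx": 0, "wy": 0, "wz": -0.12, "grip": 8.5},
    {"dx": -23, "dy": -5.3, "dz": 0, "wx": 0, "wy": 0, "wz": -0.15, "grip": 8.5},
    {"dx": -27, "dy": -6.2, "dz": 0, "wx": 0, "wy": 0, "wz": -0.18, "grip": 8.5},
    {"dx": -28.45, "dy": -6.54, "dz": 0, "wx": 0, "wy": 0, "wz": -0.19, "grip": 8.5},
    {"dx": -28.45, "dy": -6.54, "dz": 0, "wx": 0, "wy": 0, "wz": -0.19, "grip": 8.5},
    {"dx": -28.45, "dy": -6.54, "dz": 0, "wx": 0, "wy": 0, "wz": -0.19, "grip": 8.5}
  ]
}}

```text
clock: 1.1
eef_pos: [0.435, 0.2833, 0.2309]
tool_rot: [0.112, 0.994, -0.0, -0.001]
ft_force: [0.6, 0.5, -0.7]
grip_width: 0.0851
grasp_force: 0.0
```

Request:
{"name": "arm_command", "arguments": {
  "increments": [
    {"dx": 0, "dy": 0, "dz": 2.5, "wx": 0, "wy": 0, "wz": 0, "grip": 8.5},
    {"dx": 0, "dy": 0, "dz": 5, "wx": 0, "wy": 0, "wz": 0, "grip": 8.5},
    {"dx": 0, "dy": 0, "dz": 7.5, "wx": 0, "wy": 0, "wz": 0, "grip": 8.5},
    {"dx": 0, "dy": 0, "dz": 9.5, "wx": 0, "wy": 0, "wz": 0, "grip": 8.5},
    {"dx": 0, "dy": 0, "dz": 11, "wx": 0, "wy": 0, "wz": 0, "grip": 8.5},
    {"dx": 0, "dy": 0, "dz": 12.2, "wx": 0, "wy": 0, "wz": 0, "grip": 8.5},
    {"dx": 0, "dy": 0, "dz": 12.7, "wx": 0, "wy": 0, "wz": 0, "grip": 8.5},
    {"dx": 0, "dy": 0, "dz": 12.7, "wx": 0, "wy": 0, "wz": 0, "grip": 8.5},
    {"dx": 0, "dy": 0, "dz": 12.7, "wx": 0, "wy": 0, "wz": 0, "grip": 8.5}
  ]
}}

```text
clock: 2.0
eef_pos: [0.4355, 0.2841, 0.105]
tool_rot: [0.111, 0.994, 0.0, 0.0]
ft_force: [0.2, 0.4, 0.6]
grip_width: 0.0848
grasp_force: 0.0
```

```bash
python3 - <<'E'
from h import *
ims=[]
for n in ("top","side"):
    p,d=viewer.camera(n); np.savez(f"pics/{n}2.npz",p=p,d=d)
    o=monitor.get_obs()
    u,v=proj(n,[.435,.283,.12]).astype(int)
    ims.append(cv2.resize(p[v-36:v+36,u-40:u+40],(400,360),interpolation=cv2.INTER_CUBIC)); print(n,u,v)
cv2.imwrite("pics/gr.png",np.hstack(ims)[:,:,::-1])
print(o["clock"],o["eef_pos"],o["joint_pos"],o["ft_force"])
E
```

```text
top 155 202
side 272 258
2.1 [0.43579441 0.28399098 0.1052329 ] [ 5.77528814e-01  3.68248831e-01 -1.61263285e-01  1.03945245e+00
  2.46750947e-05  8.01268302e-01] [-0.05130739 -0.73426292  0.16057673]
```

View pics/gr.png

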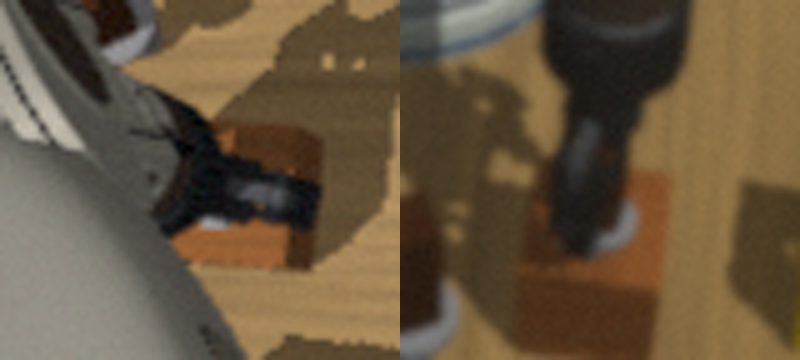

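The fingers straddle the handle just above the collar: in the side crop the near finger ends at about (575,240) and the collar is at about (603,230), which matches the 12° yaw. Closing.

Request:
{"name": "arm_command", "arguments": {
  "increments": [
    {"dx": 0, "dy": 0, "dz": 0, "wx": 0, "wy": 0, "wz": 0, "grip": 1.0},
    {"dx": 0, "dy": 0, "dz": 0, "wx": 0, "wy": 0, "wz": 0, "grip": 1.0},
    {"dx": 0, "dy": 0, "dz": 0, "wx": 0, "wy": 0, "wz": 0, "grip": 1.0},
    {"dx": 0, "dy": 0, "dz": 0, "wx": 0, "wy": 0, "wz": 0, "grip": 1.0},
    {"dx": 0, "dy": 0, "dz": 0, "wx": 0, "wy": 0, "wz": 0, "grip": 1.0},
    {"dx": 0, "dy": 0, "dz": 0, "wx": 0, "wy": 0, "wz": 0, "grip": 1.0},
    {"dx": 0, "dy": 0, "dz": 0, "wx": 0, "wy": 0, "wz": 0, "grip": 1.0},
    {"dx": 0, "dy": 0, "dz": 0, "wx": 0, "wy": 0, "wz": 0, "grip": 1.0}
  ]
}}

```text
clock: 2.9
eef_pos: [0.4354, 0.2837, 0.1045]
tool_rot: [0.112, 0.994, 0.0, 0.0]
ft_force: [0.1, 0.5, 2.0]
grip_width: 0.0232
grasp_force: 59.1
```

Request:
{"name": "arm_command", "arguments": {
  "increments": [
    {"dx": 0, "dy": 0, "dz": -1.5, "wx": 0, "wy": 0, "wz": 0, "grip": 1.0},
    {"dx": 0, "dy": 0, "dz": -4, "wx": 0, "wy": 0, "wz": 0, "grip": 1.0},
    {"dx": 0, "dy": 0, "dz": -7, "wx": 0, "wy": 0, "wz": 0, "grip": 1.0},
    {"dx": 0, "dy": 0, "dz": -10, "wx": 0, "wy": 0, "wz": 0, "grip": 1.0},
    {"dx": -1.5, "dy": -2.5, "dz": -11.5, "wx": 0, "wy": 0, "wz": 0, "grip": 1.0},
    {"dx": -3.5, "dy": -6, "dz": -11.5, "wx": 0, "wy": 0, "wz": 0, "grip": 1.0},
    {"dx": -6, "dy": -10, "dz": -11.5, "wx": 0, "wy": 0, "wz": 0, "grip": 1.0},
    {"dx": -8.2, "dy": -14, "dz": -11.5, "wx": 0, "wy": 0, "wz": 0, "grip": 1.0},
    {"dx": -10.2, "dy": -17.5, "dz": -11.5, "wx": 0, "wy": 0, "wz": 0, "grip": 1.0},
    {"dx": -11.5, "dy": -19.7, "dz": -11.5, "wx": 0, "wy": 0, "wz": 0, "grip": 1.0}
  ]
}}

```text
clock: 3.9
eef_pos: [0.5035, 0.0631, 0.2186]
tool_rot: [0.113, 0.994, -0.001, -0.001]
ft_force: [-0.2, 0.4, -1.7]
grip_width: 0.0233
grasp_force: 59.4
```

Request:
{"name": "arm_command", "arguments": {
  "increments": [
    {"dx": -0.7, "dy": -1.2, "dz": 2, "wx": 0, "wy": 0, "wz": 0, "grip": 1.0},
    {"dx": -0.7, "dy": -1.2, "dz": 4, "wx": 0, "wy": 0, "wz": 0, "grip": 1.0},
    {"dx": -0.7, "dy": -1.2, "dz": 4.5, "wx": 0, "wy": 0, "wz": 0, "grip": 1.0},
    {"dx": -0.7, "dy": -1.2, "dz": 4.5, "wx": 0, "wy": 0, "wz": 0, "grip": 1.0},
    {"dx": -0.7, "dy": -1.2, "dz": 4.5, "wx": 0, "wy": 0, "wz": 0, "grip": 1.0}
  ]
}}

```text
clock: 4.4
eef_pos: [0.508, 0.0531, 0.1748]
tool_rot: [0.111, 0.994, 0.0, 0.0]
ft_force: [0.1, -0.6, -0.8]
grip_width: 0.0232
grasp_force: 59.2
```

```bash
python3 - <<'E'
from h import *
ims=[]
for n in ("top","side"):
    p,d=viewer.camera(n); np.savez(f"pics/{n}3.npz",p=p,d=d)
    o=monitor.get_obs(); e=o["eef_pos"]
    tip=e-[0,0,.0795]; q=proj(n,tip); u,v=q.astype(int)
    g=cv2.resize(p[v-36:v+36,u-40:u+40],(400,360),interpolation=cv2.INTER_CUBIC).copy()
    qq=((q-[u-40,v-36]+.5)*5).astype(int); cv2.circle(g,tuple(map(int,qq)),3,(0,255,0),-1)
    ims.append(g); print(n,q)
cv2.imwrite("pics/tip.png",np.hstack(ims)[:,:,::-1])
print(o["clock"],e,o["tool_rot"],o["joint_pos"],o["ft_force"],o["ft_torque"],o["grip_width"])
E
```

```text
top [238.97699982 176.77001979]
side [251.97433296 203.97801133]
4.5 [0.50843953 0.05319086 0.17535856] [1.11236155e-01 9.93793560e-01 2.13279771e-04 9.12849606e-04] [ 1.04221336e-01  2.92386709e-01 -7.41576065e-02  1.20237732e+00
  2.59401635e-05  3.27155134e-01] [-0.0302455  -0.42384975 -2.05862126] [ 0.02702433 -0.00253405  0.04208993] 0.02329571275870032
```

View pics/tip.png

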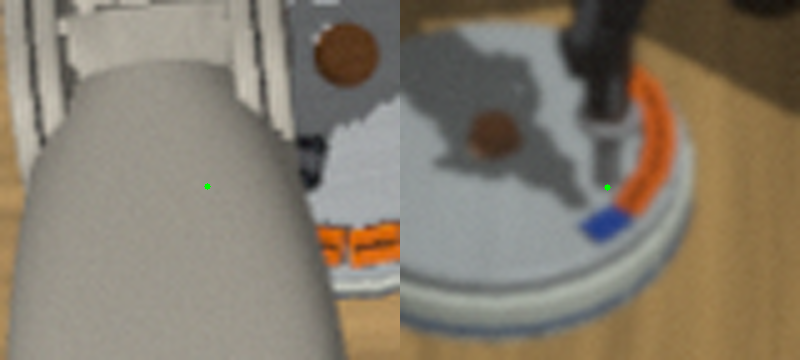

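In the side crop the presser tip is at about (607,189), within a pixel or so of the predicted green dot, and directly above the blue pad at (605,222). So the grasp and calibration agree, and I'll feel for the lid.

Request:
{"name": "arm_command", "arguments": {
  "increments": [
    {"dx": 0, "dy": 0, "dz": 1.2, "wx": 0, "wy": 0, "wz": 0, "grip": 1.0},
    {"dx": 0, "dy": 0, "dz": 2.2, "wx": 0, "wy": 0, "wz": 0, "grip": 1.0},
    {"dx": 0, "dy": 0, "dz": 2.6, "wx": 0, "wy": 0, "wz": 0, "grip": 1.0},
    {"dx": 0, "dy": 0, "dz": 2.7, "wx": 0, "wy": 0, "wz": 0, "grip": 1.0},
    {"dx": 0, "dy": 0, "dz": 2.8, "wx": 0, "wy": 0, "wz": 0, "grip": 1.0},
    {"dx": 0, "dy": 0, "dz": 2.85, "wx": 0, "wy": 0, "wz": 0, "grip": 1.0},
    {"dx": 0, "dy": 0, "dz": 2.9, "wx": 0, "wy": 0, "wz": 0, "grip": 1.0},
    {"dx": 0, "dy": 0, "dz": 2.9, "wx": 0, "wy": 0, "wz": 0, "grip": 1.0}
  ]
}}

```text
clock: 5.3
eef_pos: [0.508, 0.0526, 0.1455]
tool_rot: [0.112, 0.994, 0.0, 0.0]
ft_force: [-0.5, 0.7, -1.7]
grip_width: 0.0234
grasp_force: 59.2
```

Request:
{"name": "arm_command", "arguments": {
  "increments": [
    {"dx": 0, "dy": 0, "dz": 0.05, "wx": 0, "wy": 0, "wz": 0, "grip": 1.0},
    {"dx": 0, "dy": 0, "dz": 0.1, "wx": 0, "wy": 0, "wz": 0, "grip": 1.0},
    {"dx": 0, "dy": 0, "dz": 0.15, "wx": 0, "wy": 0, "wz": 0, "grip": 1.0},
    {"dx": 0, "dy": 0, "dz": 0.2, "wx": 0, "wy": 0, "wz": 0, "grip": 1.0},
    {"dx": 0, "dy": 0, "dz": 0.2, "wx": 0, "wy": 0, "wz": 0, "grip": 1.0}
  ]
}}

```text
clock: 5.8
eef_pos: [0.5077, 0.0527, 0.1432]
tool_rot: [0.112, 0.994, -0.0, -0.0]
ft_force: [0.1, -0.0, -2.3]
grip_width: 0.0237
grasp_force: 59.2
```

Request:
{"name": "arm_command", "arguments": {
  "increments": [
    {"dx": 0, "dy": 0, "dz": 0.04, "wx": 0, "wy": 0, "wz": 0, "grip": 1.0},
    {"dx": 0, "dy": 0, "dz": 0.08, "wx": 0, "wy": 0, "wz": 0, "grip": 1.0},
    {"dx": 0, "dy": 0, "dz": 0.1, "wx": 0, "wy": 0, "wz": 0, "grip": 1.0},
    {"dx": 0, "dy": 0, "dz": 0.1, "wx": 0, "wy": 0, "wz": 0, "grip": 1.0}
  ]
}}

```text
clock: 6.2
eef_pos: [0.5078, 0.0527, 0.1423]
tool_rot: [0.112, 0.994, -0.0, -0.0]
ft_force: [-0.2, -0.0, -1.6]
grip_width: 0.0233
grasp_force: 59.2
```

Tip at 0.063, no contact yet.

Request:
{"name": "arm_command", "arguments": {
  "increments": [
    {"dx": 0, "dy": 0, "dz": 0.04, "wx": 0, "wy": 0, "wz": 0, "grip": 1.0},
    {"dx": 0, "dy": 0, "dz": 0.08, "wx": 0, "wy": 0, "wz": 0, "grip": 1.0},
    {"dx": 0, "dy": 0, "dz": 0.1, "wx": 0, "wy": 0, "wz": 0, "grip": 1.0},
    {"dx": 0, "dy": 0, "dz": 0.1, "wx": 0, "wy": 0, "wz": 0, "grip": 1.0}
  ]
}}

```text
clock: 6.6
eef_pos: [0.5078, 0.0527, 0.1413]
tool_rot: [0.112, 0.994, 0.0, -0.0]
ft_force: [0.1, -0.1, -2.4]
grip_width: 0.0231
grasp_force: 59.2
```

Request:
{"name": "arm_command", "arguments": {
  "increments": [
    {"dx": 0, "dy": 0, "dz": 0.04, "wx": 0, "wy": 0, "wz": 0, "grip": 1.0},
    {"dx": 0, "dy": 0, "dz": 0.08, "wx": 0, "wy": 0, "wz": 0, "grip": 1.0},
    {"dx": 0, "dy": 0, "dz": 0.08, "wx": 0, "wy": 0, "wz": 0, "grip": 1.0}
  ]
}}

```text
clock: 6.9
eef_pos: [0.5079, 0.0527, 0.1407]
tool_rot: [0.112, 0.994, 0.0, 0.0]
ft_force: [-0.5, -0.2, 0.9]
grip_width: 0.0234
grasp_force: 59.4
```

Request:
{"name": "arm_command", "arguments": {
  "increments": [
    {"dx": 0, "dy": 0, "dz": 0.03, "wx": 0, "wy": 0, "wz": 0, "grip": 1.0},
    {"dx": 0, "dy": 0, "dz": 0.03, "wx": 0, "wy": 0, "wz": 0, "grip": 1.0},
    {"dx": 0, "dy": 0, "dz": 0.03, "wx": 0, "wy": 0, "wz": 0, "grip": 1.0}
  ]
}}

```text
clock: 7.2
eef_pos: [0.508, 0.0527, 0.1406]
tool_rot: [0.112, 0.994, 0.0, 0.0]
ft_force: [-0.3, -0.0, 3.1]
grip_width: 0.0236
grasp_force: 59.7
```

```bash
python3 - <<'E'
from h import *
for i in range(4):
    viewer.camera("side"); o=monitor.get_obs(); print(o["clock"],o["eef_pos"].round(5),o["ft_force"].round(2))
E
```

```text
7.25 [0.50796 0.05268 0.14057] [ 0.03 -0.22  3.57]
7.3 [0.50795 0.05269 0.14056] [-0.72 -0.5   4.26]
7.35 [0.50794 0.05266 0.14056] [-0.78  0.54  4.62]
7.4 [0.50798 0.05268 0.14055] [-1.03 -0.02  4.29]
```

Contact: the pad is at about z=0.061, roughly 6 mm low, with an arm stiffness near 11 N/mm. Next I'll work out the arc in tool axes and estimate the slope relative to the table.

```bash
python3 - <<'E'
from h import *
for n in("top","side"):
    z=np.load(f"pics/{n}0.npz"); P=cloud(n,z["d"]).reshape(-1,3); S=cv2.cvtColor(z["p"],cv2.COLOR_RGB2HSV).reshape(-1,3)[:,1]
    def fit(m):
        Q=P[m]
        for _ in range(4):
            A=np.c_[Q[:,0]-.592,Q[:,1]+.025,np.ones(len(Q))]; c=np.linalg.lstsq(A,Q[:,2],rcond=None)[0]; r=Q[:,2]-A@c; Q=Q[abs(r)<2.5*r.std()]
        return c.round(4)
    R=np.hypot(P[:,0]-.592,P[:,1]+.025)
    print(n,"lid",fit((R<.125)&(R>.025)&(P[:,2]>.04)&(P[:,2]<.07)&(S<60)),"table",fit((R>.16)&(R<.25)&(abs(P[:,2])<.012)))
C=np.array([.592,-.0252]);yaw=.143;c,s=np.cos(yaw),np.sin(yaw);Rt=np.array([[c,-s],[s,c]])
X=np.array([-.975,.2227]);Y=np.array([.2227,.975])
a=np.radians(51-1.5*np.arange(69)); W=C+.115*np.c_[-np.cos(a),np.sin(a)]@Rt.T
T=np.c_[W@X,W@Y]*100
np.savez("path.npz",W=W)
for k in range(0,68,5): print(k,W[min(k+5,68)].round(4),(T[k+1:k+6]-T[k]).round(2).tolist())
E
```

```text
top lid [-0.0047  0.0233  0.0537] table [-0.0007 -0.0003 -0.0006]
side lid [-0.0047  0.0238  0.0548] table [-0.0005 -0.0008  0.0005]
0 [0.4982 0.0413] [[0.15, -0.26], [0.29, -0.53], [0.42, -0.8], [0.55, -1.07], [0.66, -1.35]]
5 [0.4903 0.0284] [[0.11, -0.28], [0.22, -0.56], [0.31, -0.85], [0.4, -1.14], [0.48, -1.43]]
10 [0.4841 0.0147] [[0.07, -0.29], [0.14, -0.59], [0.2, -0.88], [0.25, -1.18], [0.29, -1.48]]
15 [4.799e-01 3.000e-04] [[0.04, -0.3], [0.06, -0.6], [0.08, -0.9], [0.09, -1.2], [0.1, -1.5]]
20 [ 0.4775 -0.0146] [[-0.0, -0.3], [-0.02, -0.6], [-0.04, -0.9], [-0.06, -1.2], [-0.1, -1.5]]
25 [ 0.4771 -0.0296] [[-0.04, -0.3], [-0.09, -0.59], [-0.15, -0.89], [-0.22, -1.18], [-0.3, -1.48]]
30 [ 0.4786 -0.0446] [[-0.08, -0.29], [-0.17, -0.58], [-0.27, -0.86], [-0.37, -1.14], [-0.49, -1.42]]
35 [ 0.4821 -0.0592] [[-0.12, -0.28], [-0.25, -0.55], [-0.38, -0.82], [-0.52, -1.09], [-0.67, -1.35]]
40 [ 0.4875 -0.0732] [[-0.15, -0.26], [-0.32, -0.51], [-0.48, -0.76], [-0.66, -1.01], [-0.84, -1.25]]
45 [ 0.4947 -0.0865] [[-0.19, -0.24], [-0.38, -0.47], [-0.58, -0.69], [-0.78, -0.91], [-0.99, -1.13]]
50 [ 0.5035 -0.0986] [[-0.22, -0.21], [-0.44, -0.41], [-0.66, -0.61], [-0.9, -0.8], [-1.13, -0.99]]
55 [ 0.5139 -0.1096] [[-0.24, -0.18], [-0.49, -0.35], [-0.74, -0.52], [-0.99, -0.68], [-1.25, -0.83]]
60 [ 0.5255 -0.119 ] [[-0.26, -0.15], [-0.53, -0.29], [-0.8, -0.42], [-1.07, -0.55], [-1.35, -0.66]]
65 [ 0.5331 -0.124 ] [[-0.28, -0.11], [-0.56, -0.22], [-0.85, -0.31]]
```

Both cameras give a slope of about 0.024, downwards along the pass, so I'll start drawing with force feedback.

Request:
{"name": "arm_command", "arguments": {
  "increments": [
    {"dx": 0.15, "dy": -0.26, "dz": 0.015, "wx": 0, "wy": 0, "wz": 0, "grip": 1.0},
    {"dx": 0.29, "dy": -0.53, "dz": 0.03, "wx": 0, "wy": 0, "wz": 0, "grip": 1.0},
    {"dx": 0.42, "dy": -0.8, "dz": 0.04, "wx": 0, "wy": 0, "wz": 0, "grip": 1.0},
    {"dx": 0.55, "dy": -1.07, "dz": 0.045, "wx": 0, "wy": 0, "wz": 0, "grip": 1.0},
    {"dx": 0.66, "dy": -1.35, "dz": 0.05, "wx": 0, "wy": 0, "wz": 0, "grip": 1.0}
  ]
}}

```text
clock: 7.9
eef_pos: [0.4989, 0.041, 0.1402]
tool_rot: [0.112, 0.994, 0.0, 0.001]
ft_force: [1.4, 1.2, 0.6]
grip_width: 0.0231
grasp_force: 59.5
```

Request:
{"name": "arm_command", "arguments": {
  "increments": [
    {"dx": 0.11, "dy": -0.28, "dz": 0.035, "wx": 0, "wy": 0, "wz": 0, "grip": 1.0},
    {"dx": 0.22, "dy": -0.56, "dz": 0.05, "wx": 0, "wy": 0, "wz": 0, "grip": 1.0},
    {"dx": 0.31, "dy": -0.85, "dz": 0.06, "wx": 0, "wy": 0, "wz": 0, "grip": 1.0}
  ]
}}

```text
clock: 8.2
eef_pos: [0.4955, 0.0356, 0.1405]
tool_rot: [0.111, 0.994, 0.003, 0.002]
ft_force: [4.8, 9.2, 7.7]
grip_width: 0.0236
grasp_force: 60.4
```

Request:
{"name": "arm_command", "arguments": {
  "increments": [
    {"dx": 0.09, "dy": -0.29, "dz": 0.006, "wx": 0, "wy": 0, "wz": 0, "grip": 1.0},
    {"dx": 0.17, "dy": -0.58, "dz": 0.012, "wx": 0, "wy": 0, "wz": 0, "grip": 1.0},
    {"dx": 0.24, "dy": -0.87, "dz": 0.018, "wx": 0, "wy": 0, "wz": 0, "grip": 1.0}
  ]
}}

```text
clock: 8.5
eef_pos: [0.4923, 0.0282, 0.1412]
tool_rot: [0.111, 0.994, 0.004, 0.003]
ft_force: [3.4, 7.8, 8.9]
grip_width: 0.0236
grasp_force: 60.8
```

Request:
{"name": "arm_command", "arguments": {
  "increments": [
    {"dx": 0.07, "dy": -0.3, "dz": 0.015, "wx": 0, "wy": 0, "wz": 0, "grip": 1.0},
    {"dx": 0.13, "dy": -0.59, "dz": 0.03, "wx": 0, "wy": 0, "wz": 0, "grip": 1.0},
    {"dx": 0.18, "dy": -0.89, "dz": 0.04, "wx": 0, "wy": 0, "wz": 0, "grip": 1.0}
  ]
}}

```text
clock: 8.8
eef_pos: [0.4866, 0.0181, 0.1396]
tool_rot: [0.111, 0.994, 0.002, 0.001]
ft_force: [3.1, 4.6, 7.6]
grip_width: 0.0235
grasp_force: 60.4
```

Request:
{"name": "arm_command", "arguments": {
  "increments": [
    {"dx": 0.04, "dy": -0.3, "dz": 0.006, "wx": 0, "wy": 0, "wz": 0, "grip": 1.0},
    {"dx": 0.08, "dy": -0.6, "dz": 0.012, "wx": 0, "wy": 0, "wz": 0, "grip": 1.0},
    {"dx": 0.1, "dy": -0.9, "dz": 0.018, "wx": 0, "wy": 0, "wz": 0, "grip": 1.0}
  ]
}}

```text
clock: 9.1
eef_pos: [0.4827, 0.009, 0.1388]
tool_rot: [0.111, 0.994, 0.001, 0.0]
ft_force: [1.2, 5.7, 10.2]
grip_width: 0.0232
grasp_force: 60.8
```

Request:
{"name": "arm_command", "arguments": {
  "increments": [
    {"dx": 0.02, "dy": -0.3, "dz": 0.0, "wx": 0, "wy": 0, "wz": 0, "grip": 1.0},
    {"dx": 0.03, "dy": -0.6, "dz": 0.003, "wx": 0, "wy": 0, "wz": 0, "grip": 1.0},
    {"dx": 0.04, "dy": -0.9, "dz": 0.008, "wx": 0, "wy": 0, "wz": 0, "grip": 1.0}
  ]
}}

```text
clock: 9.4
eef_pos: [0.4812, 0.0034, 0.1397]
tool_rot: [0.111, 0.994, 0.005, 0.001]
ft_force: [0.3, 11.5, 12.6]
grip_width: 0.0234
grasp_force: 60.9
```

Request:
{"name": "arm_command", "arguments": {
  "increments": [
    {"dx": 0.0, "dy": -0.3, "dz": 0.006, "wx": 0, "wy": 0, "wz": 0, "grip": 1.0},
    {"dx": -0.02, "dy": -0.6, "dz": 0.012, "wx": 0, "wy": 0, "wz": 0, "grip": 1.0},
    {"dx": -0.04, "dy": -0.9, "dz": 0.018, "wx": 0, "wy": 0, "wz": 0, "grip": 1.0}
  ]
}}

```text
clock: 9.7
eef_pos: [0.4795, -0.0067, 0.1394]
tool_rot: [0.111, 0.994, 0.003, 0.001]
ft_force: [1.8, 5.6, 7.3]
grip_width: 0.0233
grasp_force: 60.7
```

Request:
{"name": "arm_command", "arguments": {
  "increments": [
    {"dx": -0.02, "dy": -0.3, "dz": 0.012, "wx": 0, "wy": 0, "wz": 0, "grip": 1.0},
    {"dx": -0.06, "dy": -0.6, "dz": 0.022, "wx": 0, "wy": 0, "wz": 0, "grip": 1.0},
    {"dx": -0.1, "dy": -0.9, "dz": 0.03, "wx": 0, "wy": 0, "wz": 0, "grip": 1.0}
  ]
}}

```text
clock: 10.0
eef_pos: [0.4777, -0.0163, 0.1386]
tool_rot: [0.111, 0.994, 0.002, 0.0]
ft_force: [1.2, 5.4, 8.8]
grip_width: 0.0233
grasp_force: 60.6
```

Request:
{"name": "arm_command", "arguments": {
  "increments": [
    {"dx": -0.05, "dy": -0.29, "dz": 0.007, "wx": 0, "wy": 0, "wz": 0, "grip": 1.0},
    {"dx": -0.11, "dy": -0.59, "dz": 0.013, "wx": 0, "wy": 0, "wz": 0, "grip": 1.0},
    {"dx": -0.18, "dy": -0.88, "dz": 0.018, "wx": 0, "wy": 0, "wz": 0, "grip": 1.0}
  ]
}}

```text
clock: 10.3
eef_pos: [0.4766, -0.0257, 0.1381]
tool_rot: [0.111, 0.994, 0.002, -0.001]
ft_force: [-0.8, 7.3, 13.0]
grip_width: 0.0233
grasp_force: 61.1
```

Request:
{"name": "arm_command", "arguments": {
  "increments": [
    {"dx": -0.08, "dy": -0.3, "dz": -0.01, "wx": 0, "wy": 0, "wz": 0, "grip": 1.0},
    {"dx": -0.16, "dy": -0.59, "dz": -0.01, "wx": 0, "wy": 0, "wz": 0, "grip": 1.0},
    {"dx": -0.25, "dy": -0.88, "dz": -0.005, "wx": 0, "wy": 0, "wz": 0, "grip": 1.0}
  ]
}}

```text
clock: 10.6
eef_pos: [0.4767, -0.0307, 0.1386]
tool_rot: [0.11, 0.994, 0.007, -0.001]
ft_force: [-3.4, 16.1, 15.9]
grip_width: 0.0235
grasp_force: 61.9
```

Request:
{"name": "arm_command", "arguments": {
  "increments": [
    {"dx": -0.1, "dy": -0.28, "dz": -0.03, "wx": 0, "wy": 0, "wz": 0, "grip": 1.0},
    {"dx": -0.2, "dy": -0.56, "dz": -0.025, "wx": 0, "wy": 0, "wz": 0, "grip": 1.0}
  ]
}}

```text
clock: 10.8
eef_pos: [0.4774, -0.0384, 0.1387]
tool_rot: [0.111, 0.994, 0.004, -0.001]
ft_force: [-1.3, 7.8, 10.0]
grip_width: 0.0233
grasp_force: 60.9
```

Request:
{"name": "arm_command", "arguments": {
  "increments": [
    {"dx": -0.12, "dy": -0.28, "dz": 0.014, "wx": 0, "wy": 0, "wz": 0, "grip": 1.0},
    {"dx": -0.24, "dy": -0.56, "dz": 0.028, "wx": 0, "wy": 0, "wz": 0, "grip": 1.0},
    {"dx": -0.37, "dy": -0.83, "dz": 0.04, "wx": 0, "wy": 0, "wz": 0, "grip": 1.0}
  ]
}}

```text
clock: 11.1
eef_pos: [0.4789, -0.049, 0.1378]
tool_rot: [0.111, 0.994, 0.002, -0.001]
ft_force: [-1.4, 6.9, 10.3]
grip_width: 0.0238
grasp_force: 60.8
```

Request:
{"name": "arm_command", "arguments": {
  "increments": [
    {"dx": -0.13, "dy": -0.27, "dz": 0.006, "wx": 0, "wy": 0, "wz": 0, "grip": 1.0},
    {"dx": -0.27, "dy": -0.54, "dz": 0.009, "wx": 0, "wy": 0, "wz": 0, "grip": 1.0},
    {"dx": -0.42, "dy": -0.8, "dz": 0.0, "wx": 0, "wy": 0, "wz": 0, "grip": 1.0}
  ]
}}

```text
clock: 11.4
eef_pos: [0.4808, -0.0591, 0.1372]
tool_rot: [0.111, 0.994, 0.001, -0.002]
ft_force: [-0.8, 6.0, 9.2]
grip_width: 0.0235
grasp_force: 60.8
```

Request:
{"name": "arm_command", "arguments": {
  "increments": [
    {"dx": -0.15, "dy": -0.26, "dz": -0.015, "wx": 0, "wy": 0, "wz": 0, "grip": 1.0},
    {"dx": -0.32, "dy": -0.51, "dz": -0.025, "wx": 0, "wy": 0, "wz": 0, "grip": 1.0}
  ]
}}

```text
clock: 11.6
eef_pos: [0.4814, -0.0622, 0.1374]
tool_rot: [0.111, 0.994, 0.004, -0.003]
ft_force: [-5.2, 11.7, 13.9]
grip_width: 0.0233
grasp_force: 61.2
```

Request:
{"name": "arm_command", "arguments": {
  "increments": [
    {"dx": -0.16, "dy": -0.25, "dz": -0.025, "wx": 0, "wy": 0, "wz": 0, "grip": 1.0},
    {"dx": -0.34, "dy": -0.5, "dz": -0.025, "wx": 0, "wy": 0, "wz": 0, "grip": 1.0}
  ]
}}

```text
clock: 11.8
eef_pos: [0.4835, -0.0671, 0.1379]
tool_rot: [0.111, 0.994, 0.005, -0.003]
ft_force: [-2.9, 12.5, 13.4]
grip_width: 0.0236
grasp_force: 61.4
```

Request:
{"name": "arm_command", "arguments": {
  "increments": [
    {"dx": -0.18, "dy": -0.24, "dz": 0.0, "wx": 0, "wy": 0, "wz": 0, "grip": 1.0},
    {"dx": -0.37, "dy": -0.48, "dz": 0.01, "wx": 0, "wy": 0, "wz": 0, "grip": 1.0}
  ]
}}

```text
clock: 12.0
eef_pos: [0.4863, -0.0741, 0.1377]
tool_rot: [0.111, 0.994, 0.002, -0.003]
ft_force: [-3.0, 6.2, 9.6]
grip_width: 0.0236
grasp_force: 60.7
```

Request:
{"name": "arm_command", "arguments": {
  "increments": [
    {"dx": -0.19, "dy": -0.23, "dz": 0.018, "wx": 0, "wy": 0, "wz": 0, "grip": 1.0},
    {"dx": -0.39, "dy": -0.45, "dz": 0.035, "wx": 0, "wy": 0, "wz": 0, "grip": 1.0},
    {"dx": -0.59, "dy": -0.67, "dz": 0.045, "wx": 0, "wy": 0, "wz": 0, "grip": 1.0}
  ]
}}

```text
clock: 12.3
eef_pos: [0.4908, -0.0832, 0.1369]
tool_rot: [0.111, 0.994, 0.001, -0.003]
ft_force: [-2.9, 5.1, 8.2]
grip_width: 0.0236
grasp_force: 60.5
```

Request:
{"name": "arm_command", "arguments": {
  "increments": [
    {"dx": -0.21, "dy": -0.22, "dz": 0.008, "wx": 0, "wy": 0, "wz": 0, "grip": 1.0},
    {"dx": -0.43, "dy": -0.43, "dz": 0.01, "wx": 0, "wy": 0, "wz": 0, "grip": 1.0},
    {"dx": -0.65, "dy": -0.63, "dz": 0.0, "wx": 0, "wy": 0, "wz": 0, "grip": 1.0}
  ]
}}

```text
clock: 12.6
eef_pos: [0.4961, -0.0921, 0.1365]
tool_rot: [0.112, 0.994, -0.0, -0.003]
ft_force: [-1.3, 1.3, 4.1]
grip_width: 0.0234
grasp_force: 60.0
```

Request:
{"name": "arm_command", "arguments": {
  "increments": [
    {"dx": -0.22, "dy": -0.2, "dz": 0.004, "wx": 0, "wy": 0, "wz": 0, "grip": 1.0},
    {"dx": -0.46, "dy": -0.39, "dz": 0.0, "wx": 0, "wy": 0, "wz": 0, "grip": 1.0}
  ]
}}

```text
clock: 12.8
eef_pos: [0.4986, -0.0949, 0.1365]
tool_rot: [0.112, 0.994, 0.002, -0.004]
ft_force: [-5.5, 6.2, 10.1]
grip_width: 0.0234
grasp_force: 60.9
```

Request:
{"name": "arm_command", "arguments": {
  "increments": [
    {"dx": -0.23, "dy": -0.19, "dz": -0.01, "wx": 0, "wy": 0, "wz": 0, "grip": 1.0},
    {"dx": -0.47, "dy": -0.37, "dz": -0.015, "wx": 0, "wy": 0, "wz": 0, "grip": 1.0}
  ]
}}

```text
clock: 13.0
eef_pos: [0.5023, -0.0995, 0.1369]
tool_rot: [0.111, 0.994, 0.002, -0.004]
ft_force: [-2.9, 7.7, 9.2]
grip_width: 0.0235
grasp_force: 60.7
```

Request:
{"name": "arm_command", "arguments": {
  "increments": [
    {"dx": -0.25, "dy": -0.17, "dz": 0.012, "wx": 0, "wy": 0, "wz": 0, "grip": 1.0},
    {"dx": -0.5, "dy": -0.34, "dz": 0.026, "wx": 0, "wy": 0, "wz": 0, "grip": 1.0},
    {"dx": -0.75, "dy": -0.5, "dz": 0.038, "wx": 0, "wy": 0, "wz": 0, "grip": 1.0}
  ]
}}

```text
clock: 13.3
eef_pos: [0.509, -0.1067, 0.1367]
tool_rot: [0.112, 0.994, 0.001, -0.003]
ft_force: [-4.3, 5.2, 7.4]
grip_width: 0.0234
grasp_force: 60.7
```

Request:
{"name": "arm_command", "arguments": {
  "increments": [
    {"dx": -0.26, "dy": -0.15, "dz": 0.018, "wx": 0, "wy": 0, "wz": 0, "grip": 1.0},
    {"dx": -0.52, "dy": -0.3, "dz": 0.032, "wx": 0, "wy": 0, "wz": 0, "grip": 1.0}
  ]
}}

```text
clock: 13.5
eef_pos: [0.5139, -0.1117, 0.1361]
tool_rot: [0.112, 0.994, 0.0, -0.003]
ft_force: [-2.8, 3.3, 3.9]
grip_width: 0.0234
grasp_force: 60.3
```

Request:
{"name": "arm_command", "arguments": {
  "increments": [
    {"dx": -0.2, "dy": -0.1, "dz": 0.035, "wx": 0, "wy": 0, "wz": 0, "grip": 1.0},
    {"dx": -0.4, "dy": -0.2, "dz": 0.055, "wx": 0, "wy": 0, "wz": 0, "grip": 1.0}
  ]
}}

```text
clock: 13.7
eef_pos: [0.5174, -0.1145, 0.1356]
tool_rot: [0.112, 0.994, 0.0, -0.003]
ft_force: [-4.0, 2.9, 7.7]
grip_width: 0.0232
grasp_force: 60.4
```

Request:
{"name": "arm_command", "arguments": {
  "increments": [
    {"dx": -0.26, "dy": -0.12, "dz": 0.006, "wx": 0, "wy": 0, "wz": 0, "grip": 1.0},
    {"dx": -0.52, "dy": -0.23, "dz": 0.012, "wx": 0, "wy": 0, "wz": 0, "grip": 1.0},
    {"dx": -0.79, "dy": -0.34, "dz": 0.017, "wx": 0, "wy": 0, "wz": 0, "grip": 1.0}
  ]
}}

```text
clock: 14.0
eef_pos: [0.5253, -0.1204, 0.1352]
tool_rot: [0.112, 0.994, -0.001, -0.002]
ft_force: [-3.8, 1.6, 4.0]
grip_width: 0.0235
grasp_force: 60.1
```

Request:
{"name": "arm_command", "arguments": {
  "increments": [
    {"dx": -0.25, "dy": -0.1, "dz": 0.004, "wx": 0, "wy": 0, "wz": 0, "grip": 1.0},
    {"dx": -0.5, "dy": -0.2, "dz": 0.008, "wx": 0, "wy": 0, "wz": 0, "grip": 1.0},
    {"dx": -0.72, "dy": -0.29, "dz": 0.01, "wx": 0, "wy": 0, "wz": 0, "grip": 1.0},
    {"dx": -0.72, "dy": -0.29, "dz": 0.01, "wx": 0, "wy": 0, "wz": 0, "grip": 1.0},
    {"dx": -0.72, "dy": -0.29, "dz": 0.01, "wx": 0, "wy": 0, "wz": 0, "grip": 1.0}
  ]
}}

```text
clock: 14.5
eef_pos: [0.5325, -0.1248, 0.1356]
tool_rot: [0.112, 0.994, -0.0, -0.001]
ft_force: [-2.6, 1.1, 3.4]
grip_width: 0.0235
grasp_force: 60.0
```

The tip is on the grey pad. Lifting straight up.

Request:
{"name": "arm_command", "arguments": {
  "increments": [
    {"dx": 0, "dy": 0, "dz": -0.5, "wx": 0, "wy": 0, "wz": 0, "grip": 1.0},
    {"dx": 0, "dy": 0, "dz": -2, "wx": 0, "wy": 0, "wz": 0, "grip": 1.0},
    {"dx": 0, "dy": 0, "dz": -4.5, "wx": 0, "wy": 0, "wz": 0, "grip": 1.0},
    {"dx": 0, "dy": 0, "dz": -7, "wx": 0, "wy": 0, "wz": 0, "grip": 1.0},
    {"dx": 0, "dy": 0, "dz": -8.3, "wx": 0, "wy": 0, "wz": 0, "grip": 1.0},
    {"dx": 0, "dy": 0, "dz": -8.3, "wx": 0, "wy": 0, "wz": 0, "grip": 1.0},
    {"dx": 0, "dy": 0, "dz": -8.3, "wx": 0, "wy": 0, "wz": 0, "grip": 1.0}
  ]
}}

```text
clock: 15.2
eef_pos: [0.5335, -0.1245, 0.2186]
tool_rot: [0.112, 0.994, -0.0, 0.0]
ft_force: [0.3, 0.4, -1.4]
grip_width: 0.0232
grasp_force: 59.5
```

```bash
python3 - <<'E'
from h import *
o=monitor.get_obs(); print(o["clock"],o["eef_pos"],o["tool_rot"],o["ft_force"])
D=[];
for i in range(4): p,d=viewer.camera("side"); D.append(d)
d=np.median(D,0); P=cloud("side",d); d0=np.load("pics/side0.npz")["d"]; P0=cloud("side",d0)
C=np.array([.5926,-.0231]);yaw=.1526
def ana(P):
    Q=P.reshape(-1,3); q=Q[:,:2]-C; c,s=np.cos(-yaw),np.sin(-yaw); x=c*q[:,0]-s*q[:,1];y=s*q[:,0]+c*q[:,1]
    r=np.hypot(x,y);a=np.degrees(np.arctan2(y,-x)); z=Q[:,2]-(.0613-.024*(.0894-y)); return r,a,z
for PP in (P0,P):
    r,a,z=ana(PP); row=[]
    for k in range(-58,59,4):
        m=(abs(r-.115)<.009)&(abs(a-k)<2)&(abs(z)<.02); row.append((k,round(float(np.median(z[m]))*1e3,1) if m.sum()>2 else None))
    print(row)
u,v=proj("side",[.51,-.04,.06]).astype(int)
cv2.imwrite("pics/tabs.png",cv2.resize(p[v-40:v+40,u-45:u+55],(750,600),interpolation=cv2.INTER_CUBIC)[:,:,::-1])
E
```

```text
15.2 [ 0.53345054 -0.12447337  0.2186065 ] [ 1.11704383e-01  9.93741458e-01 -1.49577591e-04  1.52412019e-04] [ 0.34472776  0.40325783 -1.42915201]
[(-58, -1.0), (-54, 0.0), (-50, -0.5), (-46, 1.1), (-42, 3.4), (-38, 5.6), (-34, 4.2), (-30, -0.1), (-26, 3.9), (-22, 5.4), (-18, 2.3), (-14, 2.3), (-10, 3.9), (-6, 5.9), (-2, 4.8), (2, 2.9), (6, 3.3), (10, 5.9), (14, 3.2), (18, 2.8), (22, 1.7), (26, 3.0), (30, 4.9), (34, 4.5), (38, 2.6), (42, -0.2), (46, 0.1), (50, 1.5), (54, 1.5), (58, -0.7)]
[(-58, 0.1), (-54, -0.3), (-50, 0.5), (-46, 0.6), (-42, -0.4), (-38, 1.1), (-34, 0.7), (-30, 0.9), (-26, 0.1), (-22, 0.6), (-18, 1.5), (-14, 1.2), (-10, -0.4), (-6, 1.0), (-2, 0.6), (2, 0.8), (6, -0.3), (10, 0.3), (14, 0.8), (18, 0.8), (22, 0.6), (26, 0.1), (30, -0.1), (34, 0.8), (38, -0.1), (42, -1.1), (46, 0.4), (50, -0.3), (54, 0.1), (58, -1.9)]
```

View pics/tabs.png

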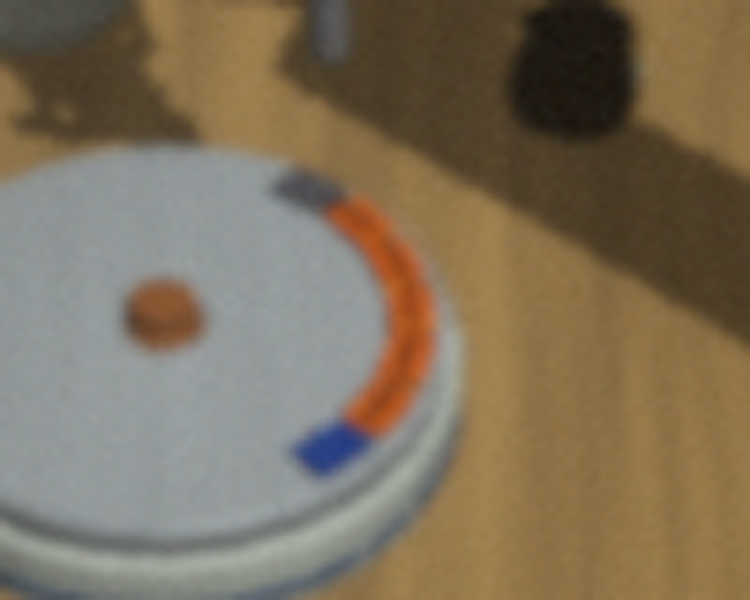

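All tabs lie flat: the track from the blue pad (330,445) to the grey pad (305,185) is unbroken, and heights are within about 1 mm of the pads. Returning above the stand.

Request:
{"name": "arm_command", "arguments": {
  "increments": [
    {"dx": 1, "dy": 2, "dz": 0, "wx": 0, "wy": 0, "wz": 0, "grip": 1.0},
    {"dx": 2.7, "dy": 5.5, "dz": 0, "wx": 0, "wy": 0, "wz": 0, "grip": 1.0},
    {"dx": 4.7, "dy": 9.5, "dz": 0, "wx": 0, "wy": 0, "wz": 0, "grip": 1.0},
    {"dx": 6.7, "dy": 13.5, "dz": 0, "wx": 0, "wy": 0, "wz": 0, "grip": 1.0},
    {"dx": 8.7, "dy": 17.5, "dz": 0, "wx": 0, "wy": 0, "wz": 0, "grip": 1.0},
    {"dx": 10.7, "dy": 21.5, "dz": 0, "wx": 0, "wy": 0, "wz": 0, "grip": 1.0},
    {"dx": 12.7, "dy": 25.5, "dz": 0, "wx": 0, "wy": 0, "wz": 0, "grip": 1.0},
    {"dx": 14.7, "dy": 29.5, "dz": 0, "wx": 0, "wy": 0, "wz": 0, "grip": 1.0},
    {"dx": 16.7, "dy": 33.5, "dz": 0, "wx": 0, "wy": 0, "wz": 0, "grip": 1.0},
    {"dx": 18, "dy": 36.3, "dz": 0, "wx": 0, "wy": 0, "wz": 0, "grip": 1.0}
  ]
}}

```text
clock: 16.4
eef_pos: [0.437, 0.272, 0.2184]
tool_rot: [0.111, 0.994, -0.0, -0.0]
ft_force: [0.5, 0.2, -1.5]
grip_width: 0.0235
grasp_force: 59.4
```

Request:
{"name": "arm_command", "arguments": {
  "increments": [
    {"dx": 0.65, "dy": 1.32, "dz": 0.5, "wx": 0, "wy": 0, "wz": 0, "grip": 1.0},
    {"dx": 0.65, "dy": 1.32, "dz": 2, "wx": 0, "wy": 0, "wz": 0, "grip": 1.0},
    {"dx": 0.65, "dy": 1.32, "dz": 3.5, "wx": 0, "wy": 0, "wz": 0, "grip": 1.0},
    {"dx": 0.65, "dy": 1.32, "dz": 3.8, "wx": 0, "wy": 0, "wz": 0, "grip": 1.0},
    {"dx": 0.65, "dy": 1.32, "dz": 3.8, "wx": 0, "wy": 0, "wz": 0, "grip": 1.0},
    {"dx": 0.65, "dy": 1.32, "dz": 3.8, "wx": 0, "wy": 0, "wz": 0, "grip": 1.0}
  ]
}}

```text
clock: 17.0
eef_pos: [0.4354, 0.2836, 0.1815]
tool_rot: [0.112, 0.994, 0.0, 0.0]
ft_force: [1.2, 0.1, -1.5]
grip_width: 0.0234
grasp_force: 59.5
```

```bash
python3 - <<'E'
from h import *
ims=[]
for n in ("top","side"):
    p,d=viewer.camera(n); o=monitor.get_obs(); e=o["eef_pos"]
    u,v=proj(n,[.436,.283,.1]).astype(int)
    g=cv2.resize(p[v-36:v+36,u-40:u+40],(400,360),interpolation=cv2.INTER_CUBIC).copy()
    for P,col in ((e-[0,0,.0795],(0,255,0)),(e-[0,0,.0195],(255,0,255)),([.4354,.2837,.085],(0,255,255))):
        qq=((proj(n,P)-[u-40,v-36]+.5)*5).astype(int); cv2.circle(g,tuple(map(int,qq)),3,col,-1); print(n,qq)
    ims.append(g)
cv2.imwrite("pics/back.png",np.hstack(ims)[:,:,::-1])
print(o["clock"],e,o["tool_rot"],o["ft_force"],o["ft_torque"])
E
```

```text
top [205 187]
top [178 178]
top [212 190]
side [205 185]
side [211 118]
side [204 203]
17.1 [0.43556508 0.28387259 0.18190709] [1.11997961e-01 9.93708121e-01 4.84502801e-04 6.26174184e-04] [ 0.49627702  0.36991185 -1.61251415] [ 0.02588247 -0.05245936  0.06328785]
```

View pics/back.png

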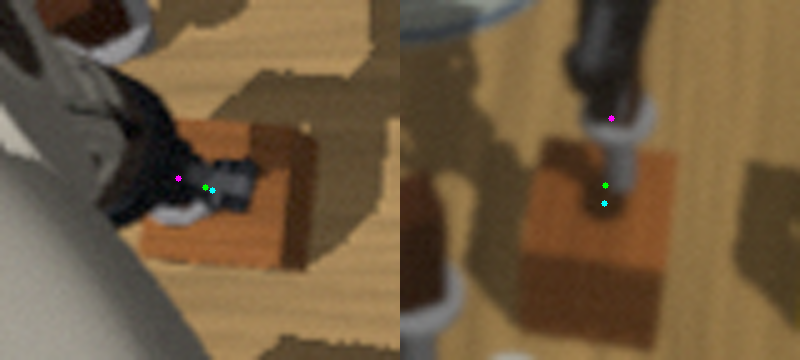

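The presser looks a little right of the prediction in the side crop: shaft at about (620,170) against the predicted (608,160), with the hole at (603,205). I'll measure its lean from the depth data.

```bash
python3 - <<'E'
from h import *
D=[];
for i in range(4): p,d=viewer.camera("side"); D.append(d)
d=np.median(D,0); P=cloud("side",d); hsv=cv2.cvtColor(p,cv2.COLOR_RGB2HSV)
np.savez("pics/side5.npz",p=p,d=d)
near=(np.hypot(P[...,0]-.435,P[...,1]-.283)<.035)
# image-row analysis of shaft: grey pixels
for z0 in np.arange(.1,.182,.006):
    m=near&(abs(P[...,2]-z0)<.003)
    if m.sum()>1:
        q=P[m]; uu=np.where(m)[1]
        print(round(z0,3),m.sum(),"x %.4f..%.4f mean %.4f ymax %.4f"%(q[:,0].min(),q[:,0].max(),q[:,0].mean(),q[:,1].max()), "S",np.median(hsv[...,1][m]))
# before: collar & handle slices
d0=np.load("pics/side0.npz")["d"]; P=cloud("side",d0); near=(np.hypot(P[...,0]-.435,P[...,1]-.283)<.035)
for z0 in np.arange(.09,.16,.008):
    m=near&(abs(P[...,2]-z0)<.004); q=P[m]; print("before",round(z0,3),m.sum(),"x %.4f..%.4f mean %.4f y %.4f..%.4f"%(q[:,0].min(),q[:,0].max(),q[:,0].mean(),q[:,1].min(),q[:,1].max()))
print("tip pred tabs.png",(proj("side",[.5335,-.1245,.1391])-(proj("side",[.51,-.04,.06]).astype(int)-[45,40])+.5)*7.5)
E
```

```text
0.106 2 x 0.4316..0.4376 mean 0.4346 ymax 0.2923 S 101.0
0.112 6 x 0.4210..0.4345 mean 0.4277 ymax 0.2934 S 63.0
0.118 9 x 0.4213..0.4348 mean 0.4285 ymax 0.2949 S 21.0
0.124 6 x 0.4216..0.4381 mean 0.4293 ymax 0.2940 S 29.5
0.13 14 x 0.4218..0.4385 mean 0.4300 ymax 0.2942 S 35.0
0.136 8 x 0.4224..0.4387 mean 0.4311 ymax 0.2936 S 40.5
0.142 10 x 0.4226..0.4390 mean 0.4296 ymax 0.2938 S 28.0
0.148 3 x 0.4257..0.4308 mean 0.4282 ymax 0.2935 S 11.0
0.166 38 x 0.4135..0.4534 mean 0.4386 ymax 0.3063 S 40.0
0.172 49 x 0.4138..0.4455 mean 0.4251 ymax 0.3050 S 12.0
0.178 5 x 0.4222..0.4297 mean 0.4256 ymax 0.2972 S 57.0
before 0.09 135 x 0.4025..0.4681 mean 0.4358 y 0.2564..0.3175
before 0.098 19 x 0.4231..0.4534 mean 0.4374 y 0.2804..0.3031
before 0.106 18 x 0.4234..0.4481 mean 0.4353 y 0.2819..0.2971
before 0.114 17 x 0.4241..0.4486 mean 0.4371 y 0.2838..0.2980
before 0.122 13 x 0.4243..0.4488 mean 0.4371 y 0.2845..0.2981
before 0.13 24 x 0.4247..0.4492 mean 0.4365 y 0.2864..0.2977
before 0.138 14 x 0.4226..0.4496 mean 0.4384 y 0.2774..0.2965
before 0.146 21 x 0.4230..0.4499 mean 0.4360 y 0.2806..0.2983
before 0.154 63 x 0.4235..0.4479 mean 0.4362 y 0.2714..0.2957
tip pred tabs.png [311.22530926  56.45448932]
```

```bash
python3 - <<'E'
from h import *
z=np.load("pics/side5.npz"); p=z["p"]; hsv=cv2.cvtColor(p,cv2.COLOR_RGB2HSV).astype(int)
e=np.array([.43556,.28387,.1819])
u,v=proj("side",[.436,.283,.1]).astype(int); print(u,v)
for zz in (.0795,.05,.0195,.0135): print(zz,proj("side",e-[0,0,zz]).round(1))
print("plumb line through TCP xy; cols",list(range(u-6,u+16)))
for r in range(v-18,v+8): print(r,hsv[r,u-6:u+16,1].tolist(),)
E
```

```text
271 262
0.0795 [271.6 262.6]
0.05 [272.1 256.1]
0.0195 [272.7 249.1]
0.0135 [272.8 247.7]
plumb line through TCP xy; cols [265, 266, 267, 268, 269, 270, 271, 272, 273, 274, 275, 276, 277, 278, 279, 280, 281, 282, 283, 284, 285, 286]
244 [125, 127, 113, 108, 87, 68, 94, 93, 66, 69, 57, 64, 99, 103, 92, 97, 108, 121, 127, 130, 127, 127]
245 [128, 121, 117, 97, 95, 77, 72, 107, 64, 57, 57, 61, 100, 89, 59, 57, 79, 109, 126, 133, 130, 130]
246 [127, 116, 104, 80, 71, 68, 94, 74, 54, 35, 39, 54, 91, 63, 35, 32, 59, 95, 123, 125, 129, 127]
247 [124, 118, 98, 69, 56, 62, 82, 70, 37, 36, 26, 54, 92, 57, 18, 9, 36, 83, 113, 124, 130, 126]
248 [120, 107, 81, 51, 47, 78, 60, 76, 55, 33, 21, 62, 86, 48, 12, 8, 28, 74, 111, 128, 129, 129]
249 [124, 106, 77, 46, 38, 47, 59, 56, 58, 34, 50, 68, 72, 29, 7, 8, 24, 79, 113, 131, 133, 129]
250 [122, 113, 82, 48, 19, 24, 19, 27, 30, 42, 49, 74, 50, 15, 9, 6, 32, 80, 117, 128, 131, 130]
251 [127, 118, 87, 49, 21, 6, 5, 8, 8, 19, 31, 33, 27, 9, 4, 13, 50, 94, 123, 131, 127, 131]
252 [132, 122, 105, 72, 21, 9, 4, 2, 6, 2, 9, 7, 7, 7, 13, 33, 76, 111, 127, 
[... 1166 characters left out ...]
178, 155, 149]
264 [175, 168, 168, 162, 143, 162, 158, 113, 90, 65, 68, 95, 127, 159, 174, 178, 178, 174, 180, 167, 160, 146]
265 [177, 173, 169, 187, 170, 159, 162, 145, 132, 116, 124, 143, 163, 175, 175, 176, 176, 180, 176, 169, 160, 142]
266 [177, 174, 170, 161, 158, 167, 164, 169, 149, 151, 160, 165, 174, 173, 179, 174, 177, 179, 177, 169, 157, 138]
267 [172, 177, 170, 170, 171, 155, 167, 168, 149, 157, 170, 172, 173, 180, 174, 178, 180, 178, 173, 167, 157, 140]
268 [174, 178, 175, 184, 179, 157, 166, 162, 163, 168, 168, 172, 177, 177, 180, 176, 178, 175, 177, 170, 155, 139]
269 [182, 175, 170, 175, 179, 161, 162, 170, 166, 174, 183, 175, 177, 171, 177, 174, 175, 178, 174, 174, 149, 136]
```

```bash
python3 - <<'E'
from h import *
p=np.load("pics/side0.npz")["p"]; S=cv2.cvtColor(p,cv2.COLOR_RGB2HSV)[...,1].astype(int)
u,v=proj("side",[.436,.300,.088]).astype(int); print(u,v)
for r in range(v-8,v+6): print(r,u-11,S[r,u-11:u+12].tolist())
def xat(n,uu,vv,z):
    o,d=ray(n,uu,vv); t=(z-o[2])/d[2]; return (o+t*d)[:3].round(4)
# now-collar front (rows 252-254 centre 274.4) at collar underside z=.1625
print("now collar",[xat("side",274.4,r,.1645) for r in (252,253,254)])
print("now tip centre", xat("side",274.65,261,.112))
# stand plate edges: hue mask per row of plate top
d=np.load("pics/side0.npz")["d"]; P=cloud("side",d)
m=(abs(P[...,2]-.085)<.005)&(np.hypot(P[...,0]-.437,P[...,1]-.287)<.062)
for y in np.arange(.255,.325,.01):
    k=m&(abs(P[...,1]-y)<.005)
    if k.sum()>4: print("plate y",round(y,3),P[k][:,0].min().round(4),P[k][:,0].max().round(4))
E
```

```text
270 270
262 259 [170, 175, 159, 162, 156, 128, 91, 58, 68, 125, 145, 155, 149, 130, 174, 162, 123, 97, 96, 104, 139, 167, 163]
263 259 [172, 174, 177, 168, 152, 112, 67, 46, 69, 109, 141, 160, 157, 143, 151, 157, 120, 82, 43, 70, 122, 161, 160]
264 259 [176, 174, 181, 166, 140, 90, 45, 37, 66, 122, 142, 145, 139, 149, 159, 130, 79, 31, 19, 37, 82, 139, 159]
265 259 [173, 173, 177, 168, 145, 79, 33, 29, 52, 93, 130, 139, 141, 155, 156, 127, 59, 18, 9, 18, 62, 130, 160]
266 259 [176, 176, 171, 175, 142, 74, 23, 8, 21, 54, 84, 107, 122, 130, 138, 101, 39, 9, 6, 26, 76, 133, 167]
267 259 [175, 179, 173, 171, 156, 103, 27, 7, 12, 21, 27, 40, 52, 82, 86, 52, 24, 6, 10, 39, 102, 151, 176]
268 259 [178, 169, 175, 173, 165, 129, 58, 14, 2, 2, 11, 14, 15, 23, 32, 31, 14, 2, 18, 67, 124, 165, 176]
269 259 [176, 172, 177, 174, 169, 162, 105, 46, 16, 6, 4, 2, 4, 2, 9, 9, 6, 14, 35, 95, 147, 172, 171]
270 259 [172, 171, 174, 174, 177, 170, 152, 102, 51, 21, 9, 2, 8, 2, 4, 8, 17, 43, 86, 137, 160, 172, 176]
271 259 [173, 179, 179, 172, 176, 174, 168, 152, 124, 81, 52, 30, 23, 25, 33, 47, 69, 100, 1
[... 187 characters left out ...]
, 180, 166, 171, 166, 153, 159, 151, 157, 159, 162, 175, 174, 178, 177, 178, 176]
274 259 [174, 174, 173, 173, 177, 176, 175, 177, 175, 179, 177, 173, 174, 176, 179, 175, 177, 173, 176, 176, 177, 175, 178]
275 259 [174, 174, 175, 173, 173, 175, 177, 177, 179, 180, 171, 174, 176, 176, 174, 172, 183, 177, 174, 181, 174, 180, 177]
now collar [array([0.4308, 0.2947, 0.1645]), array([0.4306, 0.298 , 0.1645]), array([0.4305, 0.3012, 0.1645])]
now tip centre [0.4276 0.2849 0.112 ]
plate y 0.255 0.3974 0.4749
plate y 0.265 0.3971 0.4745
plate y 0.275 0.3971 0.4767
plate y 0.285 0.3998 0.4759
plate y 0.295 0.3995 0.478
plate y 0.305 0.3994 0.4775
plate y 0.315 0.4018 0.4796
plate y 0.325 0.4016 0.476
```

```bash
python3 - <<'E'
from h import *
def xat(n,uu,vv,z):
    o,d=ray(n,uu,vv); t=(z-o[2])/d[2]; return (o+t*d)[:3].round(4)
print("collar0",xat("side",271.45,268,.088),xat("side",271.6,269,.088),xat("side",271.65,270,.088))
# stand plate subpixel edges on the initial and current pictures (hue/sat edge of plate vs table)
for f in ("side0","side5"):
    p=np.load(f"pics/{f}.npz")["p"].astype(float)
    for r in (262,268,274):
        row=cv2.GaussianBlur(p,(0,0),.8)[r,:,0]/ (cv2.GaussianBlur(p,(0,0),.8)[r,:,2]+1)
        print(f,r,[(c,round(row[c],1)) for c in list(range(251,261))+list(range(282,292))])
E
```

```text
collar0 [0.4349 0.2919 0.088 ] [0.4344 0.2952 0.088 ] [0.4341 0.2985 0.088 ]
side0 262 [(251, np.float64(2.0)), (252, np.float64(2.0)), (253, np.float64(1.9)), (254, np.float64(1.9)), (255, np.float64(2.0)), (256, np.float64(2.2)), (257, np.float64(2.5)), (258, np.float64(2.8)), (259, np.float64(2.9)), (260, np.float64(2.9)), (282, np.float64(2.8)), (283, np.float64(2.9)), (284, np.float64(2.8)), (285, np.float64(2.6)), (286, np.float64(2.3)), (287, np.float64(2.1)), (288, np.float64(2.1)), (289, np.float64(2.0)), (290, np.float64(2.0)), (291, np.float64(2.0))]
side0 268 [(251, np.float64(2.0)), (252, np.float64(2.0)), (253, np.float64(2.0)), (254, np.float64(2.0)), (255, np.float64(2.2)), (256, np.float64(2.5)), (257, np.float64(2.8)), (258, np.float64(3.0)), (259, np.float64(3.1)), (260, np.float64(3.1)), (282, np.float64(3.1)), (283, np.float64(3.1)), (284, np.float64(2.9)), (285, np.float64(2.6)), (286, np.float64(2.3)), (287, np.float64(2.1)), (288, np.float64(2.0)), (289, np.float64(2.0)), (290, np.float64(2.0)), (291, np.float64(2.1))]
side0 274 [(251, np.float64(2.0)), (252, 
[... 1222 characters left out ...]
np.float64(3.1)), (284, np.float64(2.8)), (285, np.float64(2.5)), (286, np.float64(2.2)), (287, np.float64(2.1)), (288, np.float64(2.0)), (289, np.float64(2.1)), (290, np.float64(2.0)), (291, np.float64(2.0))]
side5 274 [(251, np.float64(2.0)), (252, np.float64(2.1)), (253, np.float64(2.1)), (254, np.float64(2.3)), (255, np.float64(2.5)), (256, np.float64(2.9)), (257, np.float64(3.0)), (258, np.float64(3.1)), (259, np.float64(3.2)), (260, np.float64(3.1)), (282, np.float64(3.0)), (283, np.float64(2.9)), (284, np.float64(2.6)), (285, np.float64(2.3)), (286, np.float64(2.1)), (287, np.float64(2.1)), (288, np.float64(2.0)), (289, np.float64(2.0)), (290, np.float64(2.0)), (291, np.float64(2.0))]
```

The presser slipped in the grip during the pass: its tip now leans about 0.048 rad towards tool +x, roughly 8 mm off at the tip. I'll right it with a small turn and shift, then measure again.

Request:
{"name": "arm_command", "arguments": {
  "increments": [
    {"dx": -0.25, "dy": 0, "dz": 0, "wx": 0, "wy": -0.024, "wz": 0, "grip": 1.0},
    {"dx": -0.53, "dy": 0, "dz": 0, "wx": 0, "wy": -0.048, "wz": 0, "grip": 1.0},
    {"dx": -0.53, "dy": 0, "dz": 0, "wx": 0, "wy": -0.048, "wz": 0, "grip": 1.0},
    {"dx": -0.53, "dy": 0, "dz": 0, "wx": 0, "wy": -0.048, "wz": 0, "grip": 1.0}
  ]
}}

```text
clock: 17.7
eef_pos: [0.4398, 0.2828, 0.1812]
tool_rot: [0.111, 0.993, -0.003, 0.024]
ft_force: [-0.6, -0.1, -2.0]
grip_width: 0.0236
grasp_force: 59.5
```

```bash
cat > shaft.py <<'E'
from h import *
p=np.mean([viewer.camera("side")[0].astype(float) for _ in range(3)],0).astype(np.uint8)
S=cv2.cvtColor(p,cv2.COLOR_RGB2HSV)[...,1].astype(float); o=monitor.get_obs(); e=o["eef_pos"]
np.savez("pics/side6.npz",p=p); print(o["clock"],e.round(4),o["tool_rot"].round(4))
zc=e[2]-.0195; r0=int(proj("side",[.436,.283,zc])[1])
for r in range(r0-2,r0+17):
    s=S[r,258:290]; k=int(np.argmin(cv2.blur(s[None],(3,1))[0])); L=R=k
    while L>0 and s[L]<85: L-=1
    while R<31 and s[R]<85: R+=1
    l=L+(s[L]-85)/(s[L]-s[L+1]); q=R-(s[R]-85)/(s[R]-s[R-1]); c=258+(l+q)/2
    # silhouette centre lies about on plane y=.284
    oo,d=ray("side",c,r); t=(.284-oo[1])/d[1]; P=oo+t*d
    print(r,round(258+l,2),round(258+q,2),"w",round(q-l,1),"x %.4f z %.4f"%(P[0],P[2]))
E
python3 shaft.py
```

```text
17.85 [0.4401 0.2828 0.1811] [ 0.1116  0.9935 -0.0027  0.0238]
247 265.06 280.33 w 15.3 x 0.4361 z 0.1716
248 264.78 280.42 w 15.6 x 0.4361 z 0.1674
249 264.88 280.36 w 15.5 x 0.4358 z 0.1631
250 265.17 280.11 w 14.9 x 0.4355 z 0.1589
251 265.33 279.76 w 14.4 x 0.4356 z 0.1545
252 265.7 279.0 w 13.3 x 0.4359 z 0.1501
253 266.68 278.21 w 11.5 x 0.4354 z 0.1458
254 268.38 276.84 w 8.5 x 0.4347 z 0.1415
255 269.2 275.63 w 6.4 x 0.4350 z 0.1370
256 269.43 275.15 w 5.7 x 0.4351 z 0.1325
257 269.35 275.02 w 5.7 x 0.4352 z 0.1281
258 269.25 274.94 w 5.7 x 0.4352 z 0.1235
259 268.95 274.88 w 5.9 x 0.4355 z 0.1190
260 268.89 274.8 w 5.9 x 0.4355 z 0.1144
261 268.98 274.71 w 5.7 x 0.4352 z 0.1098
262 269.26 274.47 w 5.2 x 0.4349 z 0.1052
263 269.89 274.09 w 4.2 x 0.4344 z 0.1007
264 271.93 273.11 w 1.2 x 0.4327 z 0.0962Traceback (most recent call last):
  File "shaft.py", line 10, in <module>
    l=L+(s[L]-85)/(s[L]-s[L+1]); q=R-(s[R]-85)/(s[R]-s[R-1]); c=258+(l+q)/2
                        ~^^^^^
IndexError: index 32 is out of bounds for axis 0 with size 32
```

The shaft is vertical now and about 1 mm short of the hole centre in x. Descending into the hole with a force check.

Request:
{"name": "arm_command", "arguments": {
  "increments": [
    {"dx": -0.06, "dy": 0, "dz": 0.5, "wx": 0, "wy": 0, "wz": 0, "grip": 1.0},
    {"dx": -0.03, "dy": 0, "dz": 1.0, "wx": 0, "wy": 0, "wz": 0, "grip": 1.0},
    {"dx": -0.01, "dy": 0, "dz": 1.5, "wx": 0, "wy": 0, "wz": 0, "grip": 1.0},
    {"dx": 0.015, "dy": 0, "dz": 2.0, "wx": 0, "wy": 0, "wz": 0, "grip": 1.0},
    {"dx": 0.025, "dy": 0, "dz": 2.2, "wx": 0, "wy": 0, "wz": 0, "grip": 1.0},
    {"dx": 0.025, "dy": 0, "dz": 2.2, "wx": 0, "wy": 0, "wz": 0, "grip": 1.0}
  ]
}}

```text
clock: 18.45
eef_pos: [0.4406, 0.2824, 0.1585]
tool_rot: [0.112, 0.993, -0.003, 0.023]
ft_force: [0.5, -0.3, -1.7]
grip_width: 0.0235
grasp_force: 59.5
```

Tip at about 0.079, which is inside the hole, with no side force. Continuing.

Request:
{"name": "arm_command", "arguments": {
  "increments": [
    {"dx": 0.024, "dy": 0, "dz": 0.5, "wx": 0, "wy": 0, "wz": 0, "grip": 1.0},
    {"dx": 0.048, "dy": 0, "dz": 1.0, "wx": 0, "wy": 0, "wz": 0, "grip": 1.0},
    {"dx": 0.072, "dy": 0, "dz": 1.5, "wx": 0, "wy": 0, "wz": 0, "grip": 1.0},
    {"dx": 0.096, "dy": 0, "dz": 2.0, "wx": 0, "wy": 0, "wz": 0, "grip": 1.0},
    {"dx": 0.12, "dy": 0, "dz": 2.5, "wx": 0, "wy": 0, "wz": 0, "grip": 1.0},
    {"dx": 0.12, "dy": 0, "dz": 2.5, "wx": 0, "wy": 0, "wz": 0, "grip": 1.0},
    {"dx": 0.12, "dy": 0, "dz": 2.5, "wx": 0, "wy": 0, "wz": 0, "grip": 1.0}
  ]
}}

```text
clock: 19.15
eef_pos: [0.4408, 0.2825, 0.1339]
tool_rot: [0.112, 0.993, -0.003, 0.024]
ft_force: [0.5, 0.1, -0.7]
grip_width: 0.0231
grasp_force: 59.5
```

Request:
{"name": "arm_command", "arguments": {
  "increments": [
    {"dx": 0.024, "dy": 0, "dz": 0.5, "wx": 0, "wy": 0, "wz": 0, "grip": 1.0},
    {"dx": 0.048, "dy": 0, "dz": 1.0, "wx": 0, "wy": 0, "wz": 0, "grip": 1.0},
    {"dx": 0.072, "dy": 0, "dz": 1.5, "wx": 0, "wy": 0, "wz": 0, "grip": 1.0},
    {"dx": 0.096, "dy": 0, "dz": 2.0, "wx": 0, "wy": 0, "wz": 0, "grip": 1.0},
    {"dx": 0.11, "dy": 0, "dz": 2.3, "wx": 0, "wy": 0, "wz": 0, "grip": 1.0},
    {"dx": 0.11, "dy": 0, "dz": 2.3, "wx": 0, "wy": 0, "wz": 0, "grip": 1.0},
    {"dx": 0.11, "dy": 0, "dz": 2.3, "wx": 0, "wy": 0, "wz": 0, "grip": 1.0}
  ]
}}

```text
clock: 19.85
eef_pos: [0.4409, 0.2826, 0.111]
tool_rot: [0.112, 0.993, -0.003, 0.024]
ft_force: [0.0, -0.1, -1.5]
grip_width: 0.0234
grasp_force: 59.5
```

Request:
{"name": "arm_command", "arguments": {
  "increments": [
    {"dx": 0.01, "dy": 0, "dz": 0.2, "wx": 0, "wy": 0, "wz": 0, "grip": 1.0},
    {"dx": 0.02, "dy": 0, "dz": 0.4, "wx": 0, "wy": 0, "wz": 0, "grip": 1.0},
    {"dx": 0.024, "dy": 0, "dz": 0.5, "wx": 0, "wy": 0, "wz": 0, "grip": 1.0},
    {"dx": 0.024, "dy": 0, "dz": 0.5, "wx": 0, "wy": 0, "wz": 0, "grip": 1.0}
  ]
}}

```text
clock: 20.25
eef_pos: [0.4407, 0.2825, 0.1058]
tool_rot: [0.112, 0.993, -0.003, 0.024]
ft_force: [-0.6, -1.0, -1.9]
grip_width: 0.0235
grasp_force: 59.5
```

Request:
{"name": "arm_command", "arguments": {
  "increments": [
    {"dx": 0.002, "dy": 0, "dz": 0.05, "wx": 0, "wy": 0, "wz": 0, "grip": 1.0},
    {"dx": 0.005, "dy": 0, "dz": 0.1, "wx": 0, "wy": 0, "wz": 0, "grip": 1.0},
    {"dx": 0.005, "dy": 0, "dz": 0.1, "wx": 0, "wy": 0, "wz": 0, "grip": 1.0}
  ]
}}

```text
clock: 20.55
eef_pos: [0.4409, 0.2826, 0.105]
tool_rot: [0.112, 0.993, -0.003, 0.024]
ft_force: [-0.0, -0.9, -1.5]
grip_width: 0.0235
grasp_force: 59.5
```

Request:
{"name": "arm_command", "arguments": {
  "increments": [
    {"dx": 0.002, "dy": 0, "dz": 0.05, "wx": 0, "wy": 0, "wz": 0, "grip": 1.0},
    {"dx": 0.005, "dy": 0, "dz": 0.1, "wx": 0, "wy": 0, "wz": 0, "grip": 1.0},
    {"dx": 0.005, "dy": 0, "dz": 0.1, "wx": 0, "wy": 0, "wz": 0, "grip": 1.0},
    {"dx": 0.005, "dy": 0, "dz": 0.1, "wx": 0, "wy": 0, "wz": 0, "grip": 1.0}
  ]
}}

```text
clock: 20.95
eef_pos: [0.4409, 0.2826, 0.1048]
tool_rot: [0.112, 0.993, -0.002, 0.024]
ft_force: [-2.4, -1.4, 5.8]
grip_width: 0.0234
grasp_force: 60.5
```

Request:
{"name": "arm_command", "arguments": {
  "increments": [
    {"dx": 0.002, "dy": 0, "dz": 0.04, "wx": 0, "wy": 0, "wz": 0, "grip": 1.0},
    {"dx": 0.003, "dy": 0, "dz": 0.06, "wx": 0, "wy": 0, "wz": 0, "grip": 1.0},
    {"dx": 0.003, "dy": 0, "dz": 0.06, "wx": 0, "wy": 0, "wz": 0, "grip": 1.0}
  ]
}}

```text
clock: 21.25
eef_pos: [0.4409, 0.2826, 0.1047]
tool_rot: [0.112, 0.993, -0.002, 0.024]
ft_force: [-3.2, -1.4, 9.3]
grip_width: 0.0236
grasp_force: 61.1
```

Seated on the plate. Relaxing the push, then opening and retreating.

Request:
{"name": "arm_command", "arguments": {
  "increments": [
    {"dx": -0.005, "dy": 0, "dz": -0.08, "wx": 0, "wy": 0, "wz": 0, "grip": 1.0},
    {"dx": -0.005, "dy": 0, "dz": -0.08, "wx": 0, "wy": 0, "wz": 0, "grip": 1.0},
    {"dx": -0.005, "dy": 0, "dz": -0.08, "wx": 0, "wy": 0, "wz": 0, "grip": 3.0},
    {"dx": -0.005, "dy": 0, "dz": -0.08, "wx": 0, "wy": 0, "wz": 0, "grip": 4.0},
    {"dx": -0.005, "dy": 0, "dz": -0.08, "wx": 0, "wy": 0, "wz": 0, "grip": 7.0},
    {"dx": -0.005, "dy": 0, "dz": -0.08, "wx": 0, "wy": 0, "wz": 0, "grip": 7.0},
    {"dx": -0.005, "dy": 0, "dz": -0.08, "wx": 0, "wy": 0, "wz": 0, "grip": 7.0},
    {"dx": -0.005, "dy": 0, "dz": -0.08, "wx": 0, "wy": 0, "wz": 0, "grip": 7.0}
  ]
}}

```text
clock: 22.05
eef_pos: [0.4409, 0.2825, 0.1041]
tool_rot: [0.112, 0.993, -0.003, 0.024]
ft_force: [-0.5, -0.0, -0.2]
grip_width: 0.0698
grasp_force: 0.0
```

Request:
{"name": "arm_command", "arguments": {
  "increments": [
    {"dx": -0.05, "dy": 0, "dz": -1, "wx": 0, "wy": 0, "wz": 0, "grip": 7.0},
    {"dx": -0.144, "dy": 0, "dz": -3, "wx": 0, "wy": 0, "wz": 0, "grip": 7.0},
    {"dx": -0.29, "dy": 0, "dz": -6, "wx": 0, "wy": 0, "wz": 0, "grip": 7.0},
    {"dx": -0.48, "dy": 0, "dz": -10, "wx": 0, "wy": 0, "wz": 0, "grip": 7.0},
    {"dx": 2, "dy": 0, "dz": -13, "wx": 0, "wy": 0, "wz": 0, "grip": 7.0},
    {"dx": 6, "dy": 0, "dz": -13, "wx": 0, "wy": 0, "wz": 0, "grip": 7.0},
    {"dx": 10, "dy": 0, "dz": -13, "wx": 0, "wy": 0, "wz": 0, "grip": 7.0},
    {"dx": 13, "dy": 0, "dz": -13, "wx": 0, "wy": 0, "wz": 0, "grip": 7.0},
    {"dx": 13, "dy": 0, "dz": -13, "wx": 0, "wy": 0, "wz": 0, "grip": 7.0},
    {"dx": 13, "dy": 0, "dz": -13, "wx": 0, "wy": 0, "wz": 0, "grip": 7.0}
  ]
}}

```text
clock: 23.05
eef_pos: [0.3082, 0.3132, 0.2288]
tool_rot: [0.111, 0.994, -0.002, 0.025]
ft_force: [-0.1, 0.4, 0.7]
grip_width: 0.0699
grasp_force: 0.0
```

```bash
python3 - <<'E'
from h import *
p,d=viewer.camera("side"); o=monitor.get_obs(); print(o["clock"],o["eef_pos"],o["ft_force"])
cv2.imwrite("pics/end.png",cv2.resize(p[130:320,150:390],(758,600),interpolation=cv2.INTER_CUBIC)[:,:,::-1])
E
```

```text
23.1 [0.30875466 0.31308949 0.22864979] [-0.06802977  0.82927788  0.17403794]
```

View pics/end.png

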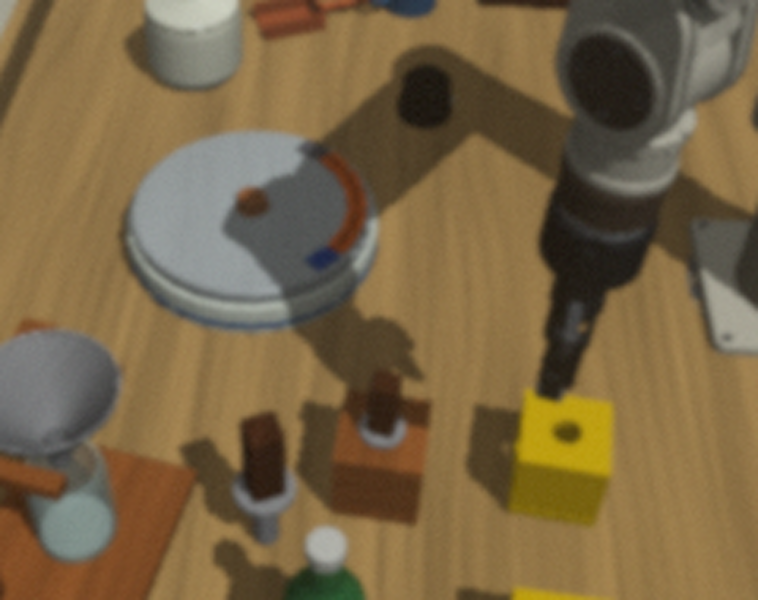

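The presser hangs upright in its wooden stand (380,405), the track on the tin is flat, and the gripper is clear of everything. Handing in.

```bash
python3 -c "
from workcell import job
print(job.job_done())"
```

```text
the job is handed in; nothing more can be done
None
```

The job is handed in at about 23 s: all five tabs measure flat after one unbroken pass, the highest force reading was about 24 N, and the presser hangs upright in its wooden stand with the gripper clear.

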